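Load, clamp and start the dye-tin shaker

TASK

Get the settled dye shaken up: stand every closed, labelled round dye tin from beside the shaker upright in a pocket of the shaker's tray, then swing the hold-down arm over them to its stop and turn its torque knob clockwise until the clutch clicks and slips. Then, on the console, press the power key, the timer key and the start key, one at a time in that order, without pressing the stop key. Leave the tins clamped and the rest of the bench as it is.

Things in the scene. Friction and masses are not known exactly. Their poses are not given: they have to be found in the camera images.
- shaker: Grey tin shaker, fixed on the bench. Origin on the bench under its tray's centre; x away from the robot, y left (yaw varies). Housing x -105..145, y -165..115 mm, 60 mm high; console in front of it, x -184..-102 mm, 50 mm high, with a small display and, to its right, four white keys in a row. The steel post of the swing arm stands at x 100, y -120 mm, 32 mm thick, its hub 213 mm high.
- tray (a point): Centre of the top of the shaker's black rubber tray, 186 x 186 mm, 94 mm above the bench; axes are the shaker's. Four round pockets are centred at x = +/-44, y = +/-44 mm from here, each 66 mm wide and 18 mm deep (floors 76 mm above the bench, so the lids of seated tins lie at 151 mm).
- tin0: A closed, round dye tin, brass with a paper label and a steel lid, 58 mm in diameter, 75 mm high, about 0.28 kg; origin at the centre of its underside, z up. Two to four such tins stand upright on the bench left of the shaker (None at the start: this one is absent); they are all alike.
- tin1: A closed, round dye tin, brass with a paper label and a steel lid, 58 mm in diameter, 75 mm high, about 0.28 kg; origin at the centre of its underside, z up. Two to four such tins stand upright on the bench left of the shaker (None at the start: this one is absent); they are all alike.
- tin2: A closed, round dye tin, brass with a paper label and a steel lid, 58 mm in diameter, 75 mm high, about 0.28 kg; origin at the centre of its underside, z up. Two to four such tins stand upright on the bench left of the shaker (None at the start: this one is absent); they are all alike.
- tin3: A closed, round dye tin, brass with a paper label and a steel lid, 58 mm in diameter, 75 mm high, about 0.28 kg; origin at the centre of its underside, z up. Two to four such tins stand upright on the bench left of the shaker (None at the start: this one is absent); they are all alike.
- swing_arm (a joint): Angle of the flat aluminium swing arm about its upright post, rad: 0 = against its stop with the hold-down plate centred over the tray; grows counter-clockwise from above as it swings away to the right, to 1.75 at most; starts at 1.3 to 1.6. Stiff hinge (0.35 N m friction): it stays where it is left.
- swing_hinge (a point): On the swing arm's hinge axis, 198 mm above the bench, at mid-thickness of the arm (34 mm wide, z = 190 to 206 mm). Its x axis points along the arm, from the post towards the knob and the handle.
- swing_handle (a point): Grip point on the swing arm's handle: a black upright round peg, 18 mm thick, 48 mm high, on the arm's free end, 231 mm from the hinge axis, 75 mm beyond the knob. The point is 235 mm above the bench, 29 mm above the arm; the peg ends 19 mm above it.
- knob_grip (a point): Grip point of the torque knob on the arm, 156 mm from the hinge axis: a black wing bar 54 mm long (along this point's x), 14 mm thick (y), 34 mm high, on a flange 48 mm wide. On the knob's upright axis, 247 mm above the bench; the bar ends 11 mm above it, the flange 23 mm below. Turns with the knob. Clockwise from above screws the plate down 3 mm per rad at about 0.12 N m.
- clamp_screw (a joint): Angle of the spindle under the knob, rad, growing clockwise from above; the plate comes down 3 mm per rad. It starts at 0 to 0.6; the plate meets the lids of seated tins at about 3. It stays where it is left.
- knob_clutch (a joint): Slip of the knob on its clutch against the spindle, rad, growing clockwise. 0 while the spindle follows the knob; when the plate presses on the tins and the set torque of 0.22 N m is reached, the clutch lets go and the knob goes round alone: 0.3 rad of slip is a click. More clicks do no harm.
- hold_plate: The round hold-down plate under the arm, below the knob, rubber-faced steel, 156 mm in diameter, 8 mm thick; origin at the centre of its underside, 160 mm above the bench at the top of its travel (9 mm above the lids of seated tins). It moves up and down by the knob only.
- power_key (a joint): Travel of the power key, m: 0 up, 0.005 fully down (5 N); pressed from 0.003 on; springs back. Small and round, 19 mm, the first key right of the display. Pressed straight down; its centre is at x = -143, y = +18 mm in the shaker's frame, its top 61 mm above the bench when up.
- timer_key (a joint): Travel of the timer key, m: 0 up, 0.005 fully down (5 N); pressed from 0.003 on; springs back. Square, 26 mm, the second key. Pressed straight down; its centre is at x = -143, y = -32 mm in the shaker's frame, its top 61 mm above the bench when up.
- start_key (a joint): Travel of the start key, m: 0 up, 0.005 fully down (5 N); pressed from 0.003 on; springs back. Large and round, 32 mm, the third key. Pressed straight down; its centre is at x = -143, y = -82 mm in the shaker's frame, its top 61 mm above the bench when up.
- stop_key (a joint): Travel of the stop key, m: 0 up, 0.005 fully down (5 N); pressed from 0.003 on; springs back. A bar 15 mm wide and 34 mm long, the fourth, rightmost key: not to be pressed. Pressed straight down; its centre is at x = -143, y = -132 mm in the shaker's frame, its top 61 mm above the bench when up.
- dye_dish: A low eight-sided brass dye pot, solid, 84 mm across, 32 mm high, dark dye on top; origin at the centre of its underside. Stands among the tins. A bystander: leave it alone.
- sponge: A beige sponge block 60 x 42 x 32 mm; origin at the centre of its underside. A bystander: leave it alone.
- lid_dish: A shallow dark lid used as a dye dish, 84 mm across, 14 mm high; origin at the centre of its underside. A bystander: leave it alone.
- red_dish: A low round steel dye pot, 92 mm across, 34 mm high, red on top; origin at the centre of its underside. A bystander: leave it alone.
- stock_bottle0: A tall square black stock bottle, 76 x 76 mm, 202 mm high; origin at the centre of its underside. A bystander: leave it alone.
- clip_box: An open cardboard box 150 x 220 mm, 75 mm high, with clips on its edge; origin at the centre of its underside. A bystander: leave it alone.
Things that resemble listed ones, but are neither listed nor needed, are in the scene too. What is shaped like the tin0 but orange or pink is not meant. What is shaped like the tin3 but purple is not meant.

How it is judged:
By the outcome, as a careful person would: the job done as asked, in the order asked, and still so for the second after the job is handed in, with the robot touching nothing.
Of tin0, tin1, tin2, tin3 only 2 to 4 are there at a start; the rules pass over those that are not, and their reading is None.
At some moment in a run one of tin0, tin1, tin2, tin3 may be knocked a few centimetres aside while the robot is not near it.
It also fails if it takes over 210 s, if anything falls off the work surface, if the arm or the gripper's body presses on something with over 40 N, if the wrist force passes 120 N, or if a joint passes its speed limit or range.

ROBOT

A 6-joint arm with a two-finger parallel gripper is mounted at the origin on the work surface. World frame = base frame: x ahead of the robot, y to its left, z up, the work surface at z = 0. Lengths are in m, angles in rad, forces in N, time in s.
With the tool pointing down it reaches from about 0.375 to 0.975 m from the base axis. Payload 3.8 kg.
Tool frame: the origin (TCP) lies at the very end of the fingers, on their centre line; the grasp point (between the pads) lies 19 mm behind it; z points along the fingers, y is the direction in which the jaws open and shut (so a half turn about z gives the same grasp; the last joint's range is limited). The gripper opens to 85 mm and grips with 20 to 120 N. Pads are 22 mm wide; open, the fingers measure 114 mm over their backs; the gripper's body (76 mm by 85 mm) begins 54 mm behind the grasp point. The pads swing forward as they close: fully open they stand 13 mm farther back than shut.
Start: joints at [1.079, 0.264, 1.604, -0, 1.274, -0.037], TCP at [0.297, 0.606, 0.231] pointing down, gripper open.
Joint ranges: [-2.63, 2.63], [-0.94, 2.18], [0.31, 2.57], [-1.31, 4.45], [0, 2.66], [-2.55, 2.55]. Speed limits (rad/s): [2.57, 2.57, 3.14, 3.14, 3.14, 3.14].

INTERFACE

Orientations are given as a rotation vector (axis times angle).
In Python, from workcell import bot, viewer gives the robot as it stands.
- The arm moves only by the tool jog_arm, never from a script. Its argument "motion" is a list of rows, each an object of numbers: "dx", "dy", "dz": the shift along the world's x, y, z in cm; "turn": the turn about the world's z in rad. A call has 1 to 12 rows; each row shifts and turns the commanded pose from where the row before left it; what a row does not reach is not made up. A row lasts 1/12 s, in which the tool goes at most 41.7 mm and 7.16 degrees, less where a joint would pass 70% of its speed; a pose out of reach is approached as far as the arm can. A call is refused whole if a number of a shift passes 4.17 or a number of a turn 0.125, either way. A call with a gripper value outside its range is refused whole. "fingers" is the finger opening in cm, from 0 to 8.54, set as the call begins (left out, the last holds). The fingers move at their own pace and stop on an object; "grip_force" is the grip in N (left out, the last holds). Time passes only in rows, so rows that do not move let the fingers close. It gives the time, the measured TCP pose, the force and the opening at its end, in the units of the state.
- bot.read_state(): the state, without advancing time (a new reading comes with each control period).
- viewer.read_camera(name): name is "side" or "top"; returns (picture, depth): 420x560x3 uint8, red, green, blue; 420x560 float32, m along the optical axis (not along the pixel's ray), 0 where there is no reading.
- viewer.camera_info(name): a dict with "vertical_fov" (degrees; the focal length in pixels is half the picture's height over the tangent of half this angle, whatever the lens; pixels are square), "cx", "cy" (the principal point, pixels), "dist" ([k1, k2, p1, p2, k3] as OpenCV has them; the pictures are not rectified), "R" (3x3) and "t" (3): a world point X has camera coordinates R X + t. Camera axes: x right, y down, z forward; pixel columns grow to the right and rows downward; lengths in m; the calibration is good to about 2 mm. A picture is of the moment at which its call begins. camera_info takes no time and is no camera call.
- bot.finish_job(): hands the job in, once; it reports no verdict.
The state is a dict: "time": time; "q": joint angles; "joint_vel": joint speeds; "joint_torque": joint torques, N m; "tool_pos": TCP position; "tcp_rot": TCP orientation; "wrist_force": force on the tool from outside, world axes, zero at the start; "torque": the same for the moment, N m; "width": opening from 0.0 (shut) to 1.0 (fully open).
Only numpy, scipy, OpenCV 4.12 (cv2) and the standard library are available. Lean on these libraries where they do the work, as an engineer would, in place of code of your own. Each camera call takes 0.05 s, during which the arm holds its last target. There are 200 camera calls.

## Working session

There is one attempt and no reset: what is moved stays moved. The work goes in short steps, Python scripts to look and compute and a tool call to move; the robot and the scene stay as the last step left them, time stands still between calls to the robot, and variables do not carry over. Pictures are saved under pics/ and viewed, about 12 in all and at most 16, crops included, and the job is handed in when it is done.

Besides the shell and the picture viewer there is one more tool, called after "Emit:" by a JSON object that holds its "fn" and its "kwargs", one argument or row to a line. jog_arm: Moves the arm, as the interface text tells. Its arguments: {"type":"object","properties":{"motion":{"type":"array"},"fingers":{"type":"number"},"grip_force":{"type":"number"}},"required":["motion"]}

```bash
ls; mkdir -p pics
cat > h.py <<'E'
import numpy as np, cv2
from workcell import bot, viewer
def K(n):
    i=viewer.camera_info(n); f=210/np.tan(np.radians(i["vertical_fov"])/2)
    return np.array([[f,0,i["cx"]],[0,f,i["cy"]],[0,0,1]]),np.array(i["dist"],float),np.array(i["R"]),np.array(i["t"])
def ray(n,px):
    k,d,R,t=K(n); u=cv2.undistortPoints(np.array(px,float).reshape(-1,1,2),k,d)[:,0]
    return R,t,np.c_[u,np.ones(len(u))]
def at_z(n,px,z):
    R,t,u=ray(n,px); c=-R.T@t; w=u@R
    return c+w*((z-c[2])/w[:,2])[:,None]
def by_depth(n,px,dep):
    R,t,u=ray(n,px); p=np.array(px).round().astype(int)
    return (u*dep[p[:,1],p[:,0]][:,None]-t)@R
def proj(n,X):
    k,d,R,t=K(n); return cv2.projectPoints(np.array(X,float).reshape(-1,1,3),cv2.Rodrigues(R)[0],t,k,d)[0][:,0]
def cloud(n,dep):
    v,u=np.mgrid[0:420,0:560]; px=np.c_[u.ravel(),v.ravel()]
    P=by_depth(n,px,dep).reshape(420,560,3); P[dep==0]=np.nan; return P
def snap(n,name):
    im,dep=viewer.read_camera(n); cv2.imwrite(f"pics/{name}.png",im[:,:,::-1]); np.save(f"pics/{name}.npy",dep); return im,dep
E
python3 - <<'E'
from h import *
s=bot.read_state(); print(s)
for n in("top","side"): snap(n,n+"0"); R,t=K(n)[2:]; print(n,(-R.T@t).round(3),R.round(2).tolist())
E
```

```text
pics
{'time': 0.0, 'q': array([ 1.07909321e+00,  2.64765528e-01,  1.60538340e+00, -1.69058998e-05,
        1.27364994e+00, -3.68821763e-02]), 'joint_vel': array([ 0.00108041, -0.00103432, -0.0010007 , -0.00040215, -0.00321627,
       -0.0025961 ]), 'joint_torque': array([ 5.52282727e-04, -5.15117884e+01, -3.67305851e+01,  7.46442311e-05,
        1.31824269e-02,  1.61514441e-05]), 'tool_pos': array([0.29618478, 0.60574719, 0.22994858]), 'tcp_rot': array([-0.70815468, -3.06016132,  0.00335121]), 'wrist_force': array([-0.66998283, -0.57543342, -0.13060457]), 'torque': array([ 0.00051093,  0.00882059, -0.05360592]), 'width': 1.0041987214330839}
top [0.197 0.01  1.603] [[-0.06, -1.0, 0.0], [-0.98, 0.06, -0.2], [0.2, -0.01, -0.98]]
side [-0.324  1.196  1.087] [[-0.82, -0.57, 0.01], [-0.32, 0.44, -0.84], [0.47, -0.69, -0.54]]
```

View pics/top0.png

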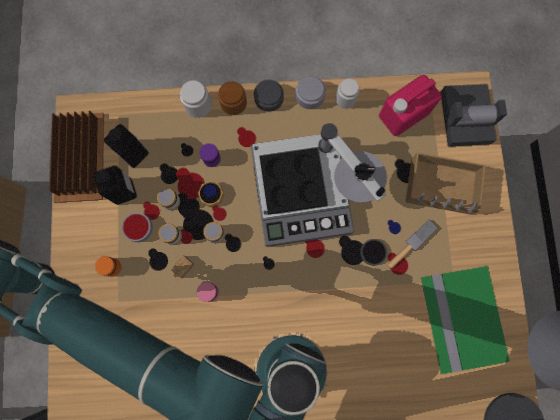

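View pics/side0.png

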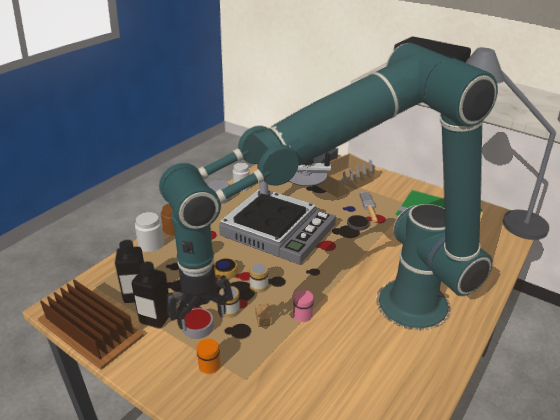

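Run:
```python
from h import *
im=cv2.imread("pics/top0.png")
c=cv2.resize(im[135:310,95:260],None,fx=3.4,fy=3.4,interpolation=cv2.INTER_CUBIC);cv2.imwrite("pics/c1.png",c)
c=cv2.resize(im[115:255,240:400],None,fx=4.2,fy=4.2,interpolation=cv2.INTER_CUBIC);cv2.imwrite("pics/c2.png",c)
dep=np.load("pics/top0.npy")
px=[(168,198),(169,233),(213,232),(210,155),(107,266),(207,292),(210,192),(137,227)]
print(by_depth("top",px,dep).round(3))
P=cloud("top",dep)
for z0,z1 in((.085,.1),(.055,.064),(.15,.19),(.19,.21),(.21,.3)):
    m=(P[...,2]>z0)&(P[...,2]<z1); m[:, :240]=0;m[:,400:]=0;m[:115]=0;m[255:]=0
    print(z0,m.sum(),P[m].mean(0).round(3),cv2.minAreaRect(P[m][:,:2].astype(np.float32)))
```

```text
[[0.546 0.35  0.075]
 [0.435 0.348 0.078]
 [0.43  0.213 0.081]
 [0.677 0.215 0.074]
 [0.346 0.54  0.072]
 [0.251 0.238 0.073]
 [0.566 0.224 0.035]
 [0.466 0.457 0.041]]
0.085 2198 [ 0.58  -0.048  0.094] ((0.6158638596534729, -0.17020246386528015), (0.2328776866197586, 0.4721643030643463), 11.301847457885742)
0.055 757 [ 0.479 -0.074  0.058] ((0.5781614780426025, -0.16578999161720276), (0.3429863452911377, 0.5032456517219543), 10.037803649902344)
0.15 1433 [ 0.554 -0.231  0.167] ((0.6038621664047241, -0.2787967622280121), (0.22444993257522583, 0.26016390323638916), 14.784788131713867)
0.19 704 [ 0.589 -0.212  0.205] ((0.5919042825698853, -0.2098366767168045), (0.26910650730133057, 0.04837881401181221), 31.66912841796875)
0.21 555 [ 0.592 -0.211  0.229] ((0.5951608419418335, -0.21228864789009094), (0.26537057757377625, 0.050070710480213165), 32.66707229614258)
```

View pics/c1.png

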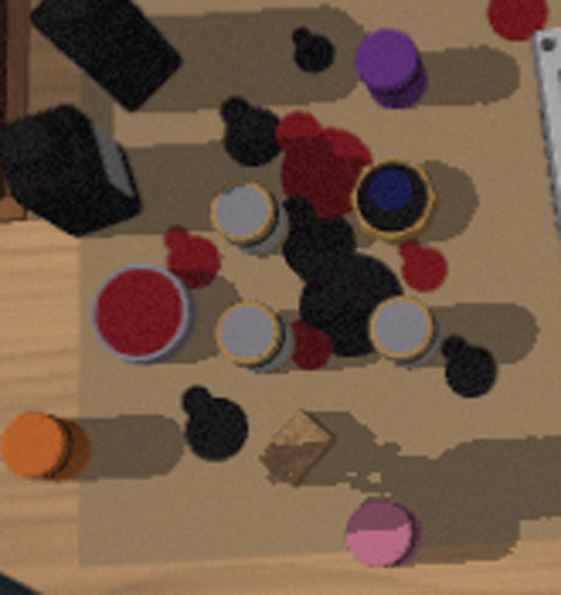

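View pics/c2.png

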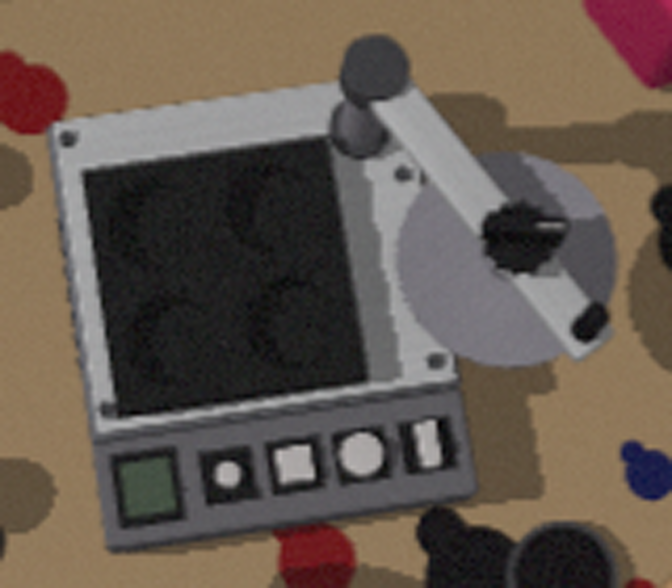

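```bash
cat >> h.py <<'E'
def shaker_fit(px,loc,z):
    W=np.array([at_z("top",[p],zz)[0][:2] for p,zz in zip(px,z)]); L=np.array(loc,float)
    a=W-W.mean(0); b=L-L.mean(0); th=np.arctan2((b[:,0]*a[:,1]-b[:,1]*a[:,0]).sum(),(a*b).sum())
    R=np.array([[np.cos(th),-np.sin(th)],[np.sin(th),np.cos(th)]]); o=W.mean(0)-R@L.mean(0)
    return o,th,W-(o+L@R.T)
E
python3 - <<'E'
from h import *
un=lambda c,s,o:[((x+.5)/s-.5+o[0],(y+.5)/s-.5+o[1]) for x,y in c]
c=un([(84,172),(333,138),(370,380),(116,415),(229,475),(295,464),(361,453),(428,443)],4.2,(240,115))
loc=[(.093,.093),(.093,-.093),(-.093,-.093),(-.093,.093),(-.143,.018),(-.143,-.032),(-.143,-.082),(-.143,-.132)]
o,th,r=shaker_fit(c,loc,[.094]*4+[.061]*4)
print(o,th,(r*1e3).round(1).tolist())
t=un([(245,211),(250,333),(402,328),(396,200)],3.4,(95,135))
print(at_z("top",t[:3],.075).round(4), at_z("top",t[3:],.032).round(3))
R=np.array([[np.cos(th),-np.sin(th)],[np.sin(th),np.cos(th)]])
f=lambda x,y:(o+R@[x,y]).round(4)
for i in(1,-1):
  for j in(1,-1): print("pocket",i,j,f(.044*i,.044*j))
print("post",f(.1,-.12),[f(*l) for l in loc[4:]])
k=un([(527,232),(592,315)],4.2,(240,115))
print("knob",at_z("top",k[:1],.258),"handle",at_z("top",k[1:],.254))
# depth check of tins
P=cloud("top",np.load("pics/top0.npy"))
for q in t[:3]:
    x,y=map(round,q); print(np.nanmedian(P[y-4:y+5,x-4:x+5].reshape(-1,3),0).round(3))
E
```

```text
[ 0.5754779  -0.04135986] 0.0809420121876173 [[-1.6, -0.7], [-1.5, -1.7], [-0.9, 0.3], [-0.5, 0.5], [-0.5, -0.5], [0.7, 0.3], [1.9, 1.0], [2.3, 0.8]]
[[0.5499 0.3537 0.075 ]
 [0.4371 0.3509 0.075 ]
 [0.4335 0.2138 0.075 ]] [[0.562 0.221 0.032]]
pocket 1 1 [0.6158 0.0061]
pocket 1 -1 [ 0.6229 -0.0817]
pocket -1 1 [ 0.5281 -0.0011]
pocket -1 -1 [ 0.5352 -0.0888]
post [ 0.6849 -0.1529] [array([ 0.4315, -0.035 ]), array([ 0.4355, -0.0848]), array([ 0.4396, -0.1347]), array([ 0.4436, -0.1845])]
knob [[ 0.55037405 -0.23586841  0.258     ]] handle [[ 0.49285616 -0.27396403  0.254     ]]
[0.549 0.352 0.077]
[0.436 0.351 0.076]
[0.434 0.213 0.076]
```

Emit:
{"fn": "jog_arm", "kwargs": {
  "motion": [
    {"dy":-3.2,"turn":-0.05},
    {"dy":-3.2,"turn":-0.05},
    {"dy":-3.2,"turn":-0.05},
    {"dy":-3.2,"turn":-0.05},
    {"dy":-3.2,"dx":3.2,"turn":-0.05},
    {"dy":-3.2,"dx":3.2},
    {"dy":-3.2,"dx":3.2},
    {"dy":-2.8,"dx":3.2},
    {"dx":3.2},
    {"dx":3.2},
    {"dx":3.2},
    {"dx":3.0}
  ],
  "fingers": 7.6
}}

```text
validation failed for argument at $.mo...
```

Emit:
{"fn": "jog_arm", "kwargs": {
  "motion": [
    {"dz":-2},
    {"dz":0},
    {"dz":0}
  ]
}}

```text
validation failed for argument at $.mo...
```

Run:
```python
from h import *
s=bot.read_state(); print(s["time"],s["tool_pos"],s["tcp_rot"],s["width"],s["wrist_force"])
im,dep=snap("top","top1"); im2,d2=snap("side","side1")
a=cv2.resize(im[120:300,90:390],(800,480),interpolation=cv2.INTER_CUBIC); cv2.imwrite("pics/c3.png",a[:,:,::-1])
a=cv2.resize(im2[180:390,100:380],(800,600),interpolation=cv2.INTER_CUBIC); cv2.imwrite("pics/c4.png",a[:,:,::-1])
for X in((.5499,.3537,.075),(.4371,.3509,.075),(.4335,.2138,.075)): print(proj("side",X),proj("top",X))
```

```text
0.1 [0.29619718 0.60579961 0.23006652] [-0.70817987 -3.06016059  0.00311468] 0.9966205615530517 [-0.12303916  0.68875794 -0.11926507]
[[199.92826301 276.21558499]] [[166.72022381 196.7115751 ]]
[[229.29120309 290.59450546]] [[168.17014996 232.59777779]]
[[258.6497226  267.00653374]] [[212.87256425 231.10694091]]
```

View pics/c4.png

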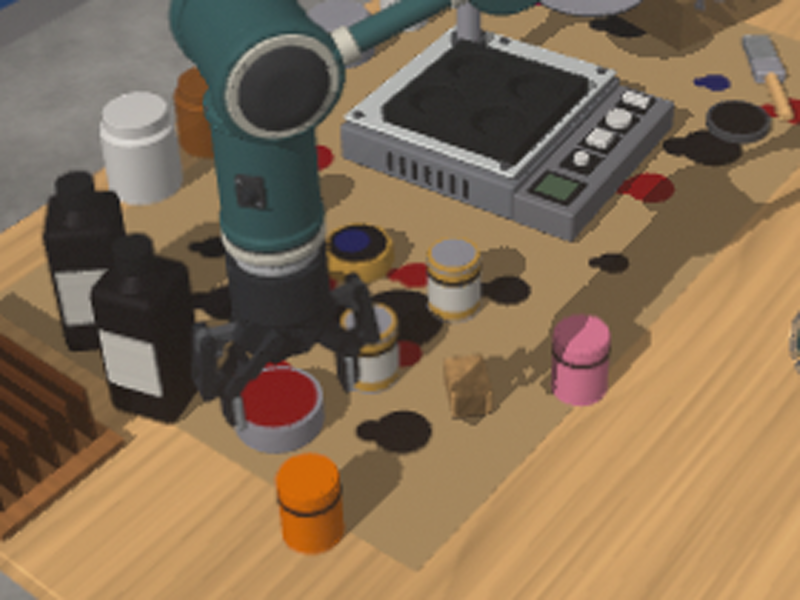

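The side crop (view 5) shows the closed labelled tins at (455,280) and (370,345). The third is hidden by the gripper. The orange, pink and purple lookalikes are excluded. The move was refused, so I'll resend it with every key in every row.

Emit:
{"fn": "jog_arm", "kwargs": {
  "motion": [
    {"dx":0,"dy":-3.2,"dz":0,"turn":-0.05},
    {"dx":0,"dy":-3.2,"dz":0,"turn":-0.05},
    {"dx":0,"dy":-3.2,"dz":0,"turn":-0.05},
    {"dx":0,"dy":-3.2,"dz":0,"turn":-0.05},
    {"dx":3.2,"dy":-3.2,"dz":0,"turn":-0.05},
    {"dx":3.2,"dy":-3.2,"dz":0,"turn":0},
    {"dx":3.2,"dy":-3.2,"dz":0,"turn":0},
    {"dx":3.2,"dy":-2.8,"dz":0,"turn":0},
    {"dx":3.2,"dy":0,"dz":0,"turn":0},
    {"dx":3.2,"dy":0,"dz":0,"turn":0},
    {"dx":3.2,"dy":0,"dz":0,"turn":0},
    {"dx":3.0,"dy":0,"dz":0,"turn":0}
  ],
  "fingers": 7.6
}}

```text
time: 1.2
tool_pos: [0.544, 0.3618, 0.2312]
tcp_rot: [1.086, 2.948, 0.0]
wrist_force: [-0.1, 0.8, -0.5]
width: 0.888
```

Emit:
{"fn": "jog_arm", "kwargs": {
  "motion": [
    {"dx":0,"dy":0,"dz":-2,"turn":0},
    {"dx":0,"dy":0,"dz":0,"turn":0},
    {"dx":0,"dy":0,"dz":0,"turn":0}
  ]
}}

```text
time: 1.45
tool_pos: [0.541, 0.3616, 0.2091]
tcp_rot: [-1.084, -2.945, 0.006]
wrist_force: [0.3, 0.1, 0.2]
width: 0.892
```

```bash
cat >> h.py <<'E'
def lids(tag):
    """steel-lid tops seen by depth in each camera: blobs of height .068-.083, left of shaker"""
    for n in("top","side"):
        im,dep=snap(n,tag+n); P=cloud(n,dep); m=(P[...,2]>.068)&(P[...,2]<.084)&(P[...,1]>.1)&(P[...,1]<.6)&(P[...,0]>.2)&(P[...,0]<.75)
        k,l,st,c=cv2.connectedComponentsWithStats(m.astype(np.uint8))
        for i in range(1,k):
            if st[i,4]>60:
                Q=P[l==i]; (x,y),r=cv2.minEnclosingCircle(Q[:,:2].astype(np.float32)); print(n,c[i].round(),st[i,4],"circ",round(x,4),round(y,4),round(r,4),"mean",Q.mean(0).round(4),im[l==i].mean(0).round())
E
python3 - <<'E'
from h import *
lids("a"); s=bot.read_state(); print(s["time"],s["tool_pos"],s["tcp_rot"])
E
```

```text
top [208. 152.] 256 circ 0.6888 0.2196 0.0303 mean [0.6872 0.22   0.0758] [ 90.  49. 113.]
top [213. 231.] 281 circ 0.434 0.2143 0.0297 mean [0.4343 0.2134 0.0758] [129. 117. 107.]
top [104. 266.] 303 circ 0.348 0.5467 0.0307 mean [0.3474 0.5471 0.0756] [173.  93.  43.]
side [196. 241.] 136 circ 0.6849 0.2246 0.0314 mean [0.6835 0.2251 0.0723] [105.  56. 131.]
side [258. 269.] 186 circ 0.432 0.2181 0.0315 mean [0.4311 0.2195 0.0727] [147. 132. 114.]
side [199. 279.] 190 circ 0.5452 0.3589 0.0311 mean [0.5456 0.3613 0.0724] [141. 127. 112.]
side [228. 293.] 204 circ 0.4377 0.3564 0.0316 mean [0.4349 0.3583 0.0725] [146. 131. 116.]
side [303. 297.] 220 circ 0.2511 0.2447 0.0311 mean [0.2498 0.245  0.0721] [201. 113. 136.]
side [153. 306.] 143 circ 0.5889 0.5126 0.0507 mean [0.5699 0.5297 0.0761] [110. 104.  97.]
side [207. 347.] 310 circ 0.3457 0.5499 0.0315 mean [0.3454 0.5509 0.0726] [201. 102.  14.]
1.55 [0.54138402 0.36259142 0.21134189] [-1.08330067e+00 -2.94814626e+00  1.00855374e-03]
```

Emit:
{"fn": "jog_arm", "kwargs": {
  "motion": [
    {"dx":0.4,"dy":-0.4,"dz":-1,"turn":0},
    {"dx":0.3,"dy":-0.4,"dz":-2,"turn":0},
    {"dx":0,"dy":0,"dz":-2.5,"turn":0},
    {"dx":0,"dy":0,"dz":-2.5,"turn":0},
    {"dx":0,"dy":0,"dz":-2.5,"turn":0},
    {"dx":0,"dy":0,"dz":-2.5,"turn":0},
    {"dx":0,"dy":0,"dz":-2.0,"turn":0},
    {"dx":0,"dy":0,"dz":-1.5,"turn":0},
    {"dx":0,"dy":0,"dz":-1,"turn":0},
    {"dx":0,"dy":0,"dz":-0.5,"turn":0},
    {"dx":0,"dy":0,"dz":0,"turn":0},
    {"dx":0,"dy":0,"dz":0,"turn":0}
  ]
}}

```text
time: 2.55
tool_pos: [0.5497, 0.3549, 0.0321]
tcp_rot: [1.084, 2.948, 0.001]
wrist_force: [0.2, 0.6, 0.6]
width: 0.887
```

Emit:
{"fn": "jog_arm", "kwargs": {
  "motion": [
    {"dx":0,"dy":0,"dz":0,"turn":0},
    {"dx":0,"dy":0,"dz":0,"turn":0},
    {"dx":0,"dy":0,"dz":0,"turn":0},
    {"dx":0,"dy":0,"dz":0,"turn":0},
    {"dx":0,"dy":0,"dz":0,"turn":0},
    {"dx":0,"dy":0,"dz":0,"turn":0},
    {"dx":0,"dy":0,"dz":0,"turn":0},
    {"dx":0,"dy":0,"dz":0,"turn":0}
  ],
  "fingers": 5.0,
  "grip_force": 40
}}

```text
time: 3.22
tool_pos: [0.5508, 0.3556, 0.0333]
tcp_rot: [1.083, 2.946, 0.005]
wrist_force: [0.9, 0.4, 5.4]
width: 0.659
```

Emit:
{"fn": "jog_arm", "kwargs": {
  "motion": [
    {"dx":0,"dy":0,"dz":1,"turn":0},
    {"dx":0,"dy":0,"dz":2,"turn":0},
    {"dx":0,"dy":0,"dz":2.5,"turn":0},
    {"dx":0,"dy":0,"dz":2.5,"turn":0},
    {"dx":0,"dy":0,"dz":2.5,"turn":0},
    {"dx":0,"dy":0,"dz":2.5,"turn":0},
    {"dx":0,"dy":0,"dz":2.5,"turn":0},
    {"dx":0.4,"dy":-1,"dz":1.5,"turn":0},
    {"dx":0.6,"dy":-2,"dz":0,"turn":0},
    {"dx":0.6,"dy":-3,"dz":0,"turn":0},
    {"dx":0.6,"dy":-3,"dz":0,"turn":0},
    {"dx":0.6,"dy":-3,"dz":0,"turn":0}
  ]
}}

```text
time: 4.22
tool_pos: [0.5761, 0.2331, 0.2006]
tcp_rot: [-1.082, -2.947, 0.003]
wrist_force: [0.7, -0.1, -3.5]
width: 0.661
```

Emit:
{"fn": "jog_arm", "kwargs": {
  "motion": [
    {"dx":0.6,"dy":-3,"dz":0,"turn":0},
    {"dx":0.6,"dy":-3,"dz":0,"turn":0},
    {"dx":0.6,"dy":-3,"dz":0,"turn":0},
    {"dx":0.6,"dy":-3,"dz":0,"turn":0},
    {"dx":0.6,"dy":-3,"dz":0,"turn":0},
    {"dx":0.6,"dy":-3,"dz":0,"turn":0},
    {"dx":0,"dy":-2.5,"dz":0,"turn":0},
    {"dx":0,"dy":-1.5,"dz":0,"turn":0},
    {"dx":0,"dy":-0.7,"dz":0,"turn":0},
    {"dx":0,"dy":0,"dz":0,"turn":0},
    {"dx":0,"dy":0,"dz":0,"turn":0},
    {"dx":0,"dy":0,"dz":0,"turn":0}
  ]
}}

```text
time: 5.22
tool_pos: [0.613, 0.0089, 0.2011]
tcp_rot: [-1.083, -2.948, -0.001]
wrist_force: [-0.4, 0.1, -3.2]
width: 0.659
```

Run:
```python
from h import *
lids("b"); s=bot.read_state(); print(s["time"],s["tool_pos"],s["tcp_rot"],s["wrist_force"],s["width"])
```

```text
top [208. 152.] 251 circ 0.6879 0.221 0.0294 mean [0.6873 0.2201 0.076 ] [ 90.  50. 114.]
top [167. 232.] 281 circ 0.4381 0.3534 0.0297 mean [0.438  0.3533 0.0757] [129. 117. 107.]
top [213. 231.] 277 circ 0.4332 0.214 0.0301 mean [0.4338 0.214  0.0756] [129. 117. 108.]
top [104. 266.] 304 circ 0.3478 0.546 0.0313 mean [0.3475 0.5469 0.0756] [172.  92.  43.]
top [206. 291.] 305 circ 0.2526 0.2405 0.0298 mean [0.2524 0.2403 0.0759] [177. 103. 126.]
side [197. 241.] 135 circ 0.6844 0.2219 0.0315 mean [0.6841 0.2239 0.0723] [104.  55. 130.]
side [258. 269.] 189 circ 0.433 0.2183 0.0319 mean [0.4312 0.2201 0.0725] [146. 131. 112.]
side [228. 293.] 205 circ 0.4368 0.3555 0.0297 mean [0.4352 0.3572 0.0723] [143. 130. 115.]
side [303. 297.] 216 circ 0.2506 0.2455 0.0308 mean [0.2496 0.2447 0.0722] [199. 111. 134.]
side [153. 305.] 148 circ 0.5912 0.512 0.0498 mean [0.5695 0.5288 0.076 ] [107. 101.  94.]
side [207. 347.] 311 circ 0.3478 0.5491 0.0316 mean [0.3458 0.5508 0.0726] [199. 101.  14.]
5.3167 [0.61313308 0.009021   0.20125597] [-1.08174219e+00 -2.94915919e+00 -5.62223641e-04] [ 0.32546466  0.29820123 -2.86692646] 0.6597035292776985
```

Run:
```python
from h import *
o=np.array([.5755,-.0414]);th=.081;c,s=np.cos(th),np.sin(th)
for n in("top0","side1"):
    cam=n[:-1]; P=cloud(cam,np.load(f"pics/{n}.npy"))
    if n=="side1": P[...,2]+=.003
    L=(P[...,:2]-o)@np.array([[c,-s],[s,c]])
    m=(abs(L)<.11).all(-1); z=P[...,2]
    t=m&(abs(z-.094)<.006); f=m&(abs(z-.076)<.006)
    print(n,np.nanmedian(z[t]),np.nanmedian(z[f]),t.sum(),f.sum(),"pts>z.1 within",(m&(z>.1)).sum())
    for i in(1,-1):
        for j in(1,-1):
            q=f&(abs(L[...,0]-.044*i)<.04)&(abs(L[...,1]-.044*j)<.04)
            if q.sum()>30:
                (x,y),r=cv2.minEnclosingCircle(P[q][:,:2].astype(np.float32)); print(i,j,q.sum(),(o+np.array([[c,-s],[s,c]])@[.044*i,.044*j]).round(4),"circ",round(x,4),round(y,4),round(r,4),"mean",P[q].mean(0).round(4))
    if cam=="top":
        e=m&(z>.088); r=cv2.minAreaRect(P[t&(abs(L)<.1).all(-1)][:,:2].astype(np.float32)); print(r)
```

```text
top0 0.09435777076358401 0.0756437094751915 2044 1951 pts>z.1 within 197
1 1 293 [0.6158 0.006 ] circ 0.6195 0.007 0.0326 mean [0.6194 0.007  0.0766]
1 -1 285 [ 0.6229 -0.0817] circ 0.6277 -0.0815 0.0326 mean [ 0.6275 -0.0814  0.0764]
-1 1 307 [ 0.5281 -0.0011] circ 0.5309 -0.0009 0.0328 mean [ 0.5314 -0.0007  0.0765]
-1 -1 305 [ 0.5352 -0.0888] circ 0.5393 -0.089 0.0326 mean [ 0.5395 -0.0889  0.0765]
((0.5774039030075073, -0.04082367569208145), (0.18894854187965393, 0.1866941750049591), 5.244282245635986)
side1 0.09392446506933387 0.07603908050708642 1099 787 pts>z.1 within 71
1 1 103 [0.6158 0.006 ] circ 0.6231 -0.0015 0.0307 mean [ 0.6251 -0.0041  0.0767]
1 -1 99 [ 0.6229 -0.0817] circ 0.6289 -0.0892 0.0301 mean [ 0.6332 -0.0931  0.0773]
-1 1 119 [ 0.5281 -0.0011] circ 0.535 -0.0085 0.0313 mean [ 0.5357 -0.0113  0.0772]
-1 -1 98 [ 0.5352 -0.0888] circ 0.5436 -0.0977 0.0309 mean [ 0.5445 -0.0999  0.0767]
```

Emit:
{"fn": "jog_arm", "kwargs": {
  "motion": [
    {"dx":0.35,"dy":-0.25,"dz":0,"turn":0},
    {"dx":0,"dy":0,"dz":-2,"turn":0},
    {"dx":0,"dy":0,"dz":-2,"turn":0},
    {"dx":0,"dy":0,"dz":-2,"turn":0},
    {"dx":0,"dy":0,"dz":-1,"turn":0},
    {"dx":0,"dy":0,"dz":0,"turn":0},
    {"dx":0,"dy":0,"dz":-0.5,"turn":0},
    {"dx":0,"dy":0,"dz":-0.5,"turn":0},
    {"dx":0,"dy":0,"dz":0,"turn":0},
    {"dx":0,"dy":0,"dz":0,"turn":0}
  ]
}}

```text
time: 6.15
tool_pos: [0.6173, 0.0051, 0.122]
tcp_rot: [1.084, 2.948, 0.001]
wrist_force: [-0.2, -0.0, -3.4]
width: 0.658
```

Emit:
{"fn": "jog_arm", "kwargs": {
  "motion": [
    {"dx":0,"dy":0.1,"dz":-0.4,"turn":0},
    {"dx":0,"dy":0,"dz":-0.4,"turn":0},
    {"dx":0,"dy":0,"dz":-0.3,"turn":0},
    {"dx":0,"dy":0,"dz":-0.1,"turn":0},
    {"dx":0,"dy":0,"dz":0,"turn":0},
    {"dx":0,"dy":0,"dz":0,"turn":0}
  ]
}}

```text
time: 6.65
tool_pos: [0.6167, 0.0061, 0.1094]
tcp_rot: [-1.084, -2.948, 0.0]
wrist_force: [0.0, -0.4, -0.8]
width: 0.656
```

Touching the pocket floor. Release and lift.

Emit:
{"fn": "jog_arm", "kwargs": {
  "motion": [
    {"dx":0,"dy":0,"dz":0,"turn":0},
    {"dx":0,"dy":0,"dz":0,"turn":0},
    {"dx":0,"dy":0,"dz":0,"turn":0},
    {"dx":0,"dy":0,"dz":0,"turn":0},
    {"dx":0,"dy":0,"dz":1,"turn":0},
    {"dx":0,"dy":0,"dz":2,"turn":0},
    {"dx":0,"dy":0,"dz":3,"turn":0},
    {"dx":0,"dy":0,"dz":3,"turn":0},
    {"dx":-0.5,"dy":2,"dz":1.5,"turn":0},
    {"dx":-1.5,"dy":3.5,"dz":0,"turn":0},
    {"dx":-1.5,"dy":3.5,"dz":0,"turn":0},
    {"dx":-1.5,"dy":3.5,"dz":0,"turn":0}
  ],
  "fingers": 7.4
}}

```text
time: 7.65
tool_pos: [0.5669, 0.132, 0.2162]
tcp_rot: [1.086, 2.946, 0.002]
wrist_force: [0.4, 1.6, -0.3]
width: 0.867
```

Emit:
{"fn": "jog_arm", "kwargs": {
  "motion": [
    {"dx":-1.5,"dy":3.5,"dz":0,"turn":0},
    {"dx":-1.5,"dy":3.5,"dz":0,"turn":0},
    {"dx":-2,"dy":3.5,"dz":0,"turn":0},
    {"dx":-2,"dy":3.5,"dz":0,"turn":0},
    {"dx":-2,"dy":3.0,"dz":0,"turn":0},
    {"dx":-2,"dy":2.5,"dz":0,"turn":0},
    {"dx":-1.0,"dy":1.5,"dz":0,"turn":0},
    {"dx":-0.5,"dy":0,"dz":0,"turn":0},
    {"dx":0,"dy":0,"dz":0,"turn":0},
    {"dx":0,"dy":0,"dz":0,"turn":0}
  ]
}}

```text
time: 8.48
tool_pos: [0.442, 0.3406, 0.2148]
tcp_rot: [1.083, 2.948, 0.0]
wrist_force: [-0.5, -0.0, -0.5]
width: 0.863
```

Run:
```python
from h import *
lids("c"); s=bot.read_state(); print(s["time"],s["tool_pos"],s["tcp_rot"],s["wrist_force"],s["width"])
P=cloud("top",np.load("pics/ctop.npy")); m=(P[...,2]>.14)&(P[...,2]<.165)&(P[...,1]>-.15)&(P[...,1]<.08)&(P[...,0]<.7)&(P[...,0]>.45)
print(m.sum(),cv2.minEnclosingCircle(P[m][:,:2].astype(np.float32)),P[m].mean(0))
```

```text
top [ 89. 164.] 77 circ 0.6707 0.5987 0.0772 mean [0.6707 0.5983 0.0764] [45. 29. 20.]
top [208. 152.] 253 circ 0.688 0.2207 0.0297 mean [0.687  0.2196 0.0759] [ 90.  50. 114.]
top [213. 231.] 278 circ 0.4344 0.2143 0.0298 mean [0.4344 0.2139 0.0757] [130. 118. 108.]
top [104. 266.] 304 circ 0.3469 0.5473 0.0314 mean [0.3475 0.547  0.0758] [173.  93.  43.]
side [196. 241.] 130 circ 0.6857 0.2254 0.0315 mean [0.6838 0.228  0.0722] [103.  54. 129.]
side [258. 269.] 190 circ 0.4321 0.2173 0.0321 mean [0.4309 0.2198 0.0726] [146. 131. 113.]
side [228. 293.] 203 circ 0.4357 0.3556 0.0309 mean [0.435  0.3575 0.0723] [144. 130. 115.]
side [303. 297.] 216 circ 0.2511 0.2441 0.0302 mean [0.2494 0.245  0.0723] [199. 112. 135.]
side [153. 306.] 145 circ 0.5903 0.5123 0.0502 mean [0.5694 0.5302 0.076 ] [111. 104.  97.]
side [207. 347.] 307 circ 0.3468 0.5504 0.0309 mean [0.3454 0.5506 0.0728] [199. 102.  14.]
8.5833 [0.44258917 0.34013573 0.21462989] [1.08588381e+00 2.94720518e+00 2.01028916e-04] [0.36916598 0.00310965 0.07213032] 0.8647421866188421
307 ((0.6395002603530884, -0.05781467258930206), 0.09702584892511368) [6.17664625e-01 1.32420046e-04 1.51699883e-01]
```

Emit:
{"fn": "jog_arm", "kwargs": {
  "motion": [
    {"dx":-0.3,"dy":0.7,"dz":-1,"turn":0},
    {"dx":-0.2,"dy":0.5,"dz":-2,"turn":0},
    {"dx":0,"dy":0,"dz":-2.5,"turn":0},
    {"dx":0,"dy":0,"dz":-2.5,"turn":0},
    {"dx":0,"dy":0,"dz":-2.5,"turn":0},
    {"dx":0,"dy":0,"dz":-2.5,"turn":0},
    {"dx":0,"dy":0,"dz":-2.2,"turn":0},
    {"dx":0,"dy":0,"dz":-1.5,"turn":0},
    {"dx":0,"dy":0,"dz":-1,"turn":0},
    {"dx":0,"dy":0,"dz":-0.4,"turn":0},
    {"dx":0,"dy":0,"dz":0,"turn":0},
    {"dx":0,"dy":0,"dz":0,"turn":0}
  ]
}}

```text
time: 9.58
tool_pos: [0.4374, 0.3533, 0.0338]
tcp_rot: [1.085, 2.948, 0.001]
wrist_force: [-0.3, -0.1, 0.7]
width: 0.868
```

Emit:
{"fn": "jog_arm", "kwargs": {
  "motion": [
    {"dx":0,"dy":0,"dz":0,"turn":0},
    {"dx":0,"dy":0,"dz":0,"turn":0},
    {"dx":0,"dy":0,"dz":0,"turn":0},
    {"dx":0,"dy":0,"dz":0,"turn":0},
    {"dx":0,"dy":0,"dz":0,"turn":0},
    {"dx":0,"dy":0,"dz":0,"turn":0},
    {"dx":0,"dy":0,"dz":0,"turn":0},
    {"dx":0,"dy":0,"dz":0,"turn":0}
  ],
  "fingers": 5.0
}}

```text
time: 10.25
tool_pos: [0.4379, 0.3538, 0.0349]
tcp_rot: [1.084, 2.947, 0.004]
wrist_force: [0.2, -1.5, 6.7]
width: 0.656
```

Emit:
{"fn": "jog_arm", "kwargs": {
  "motion": [
    {"dx":0,"dy":0,"dz":1,"turn":0},
    {"dx":0,"dy":0,"dz":2,"turn":0},
    {"dx":0,"dy":0,"dz":2.5,"turn":0},
    {"dx":0,"dy":0,"dz":2.5,"turn":0},
    {"dx":0,"dy":0,"dz":2.5,"turn":0},
    {"dx":0,"dy":0,"dz":2.5,"turn":0},
    {"dx":0,"dy":0,"dz":2.5,"turn":0},
    {"dx":0.5,"dy":-1.5,"dz":1.5,"turn":0},
    {"dx":0.8,"dy":-3,"dz":0,"turn":0},
    {"dx":0.8,"dy":-3,"dz":0,"turn":0},
    {"dx":0.8,"dy":-3,"dz":0,"turn":0},
    {"dx":0.8,"dy":-3,"dz":0,"turn":0}
  ]
}}

```text
time: 11.25
tool_pos: [0.473, 0.2167, 0.2032]
tcp_rot: [-1.083, -2.948, 0.001]
wrist_force: [-0.3, 1.0, -3.0]
width: 0.659
```

Emit:
{"fn": "jog_arm", "kwargs": {
  "motion": [
    {"dx":0.8,"dy":-3,"dz":0,"turn":0},
    {"dx":0.8,"dy":-3,"dz":0,"turn":0},
    {"dx":0.8,"dy":-3,"dz":0,"turn":0},
    {"dx":0.8,"dy":-3,"dz":0,"turn":0},
    {"dx":0.8,"dy":-3,"dz":0,"turn":0},
    {"dx":0.8,"dy":-3,"dz":0,"turn":0},
    {"dx":0.6,"dy":-2,"dz":0,"turn":0},
    {"dx":0,"dy":-1.5,"dz":0,"turn":0},
    {"dx":0,"dy":-0.5,"dz":0,"turn":0},
    {"dx":0,"dy":0,"dz":0,"turn":0},
    {"dx":0,"dy":0,"dz":0,"turn":0},
    {"dx":0,"dy":0,"dz":0,"turn":0}
  ]
}}

```text
time: 12.25
tool_pos: [0.5273, -0.0009, 0.2031]
tcp_rot: [-1.083, -2.948, -0.001]
wrist_force: [0.2, -0.2, -2.4]
width: 0.661
```

Emit:
{"fn": "jog_arm", "kwargs": {
  "motion": [
    {"dx":0.2,"dy":0,"dz":0,"turn":0},
    {"dx":0,"dy":0,"dz":-2,"turn":0},
    {"dx":0,"dy":0,"dz":-2,"turn":0},
    {"dx":0,"dy":0,"dz":-2,"turn":0},
    {"dx":0,"dy":0,"dz":-1,"turn":0},
    {"dx":0,"dy":0,"dz":0,"turn":0},
    {"dx":0,"dy":0,"dz":-0.5,"turn":0},
    {"dx":0,"dy":0,"dz":-0.5,"turn":0},
    {"dx":0,"dy":0,"dz":0,"turn":0},
    {"dx":0,"dy":0,"dz":0,"turn":0}
  ]
}}

```text
time: 13.08
tool_pos: [0.5302, -0.0019, 0.1239]
tcp_rot: [1.084, 2.948, 0.0]
wrist_force: [-0.2, 0.2, -3.2]
width: 0.658
```

Emit:
{"fn": "jog_arm", "kwargs": {
  "motion": [
    {"dx":0,"dy":0,"dz":-0.4,"turn":0},
    {"dx":0,"dy":0,"dz":-0.4,"turn":0},
    {"dx":0,"dy":0,"dz":-0.3,"turn":0},
    {"dx":0,"dy":0,"dz":-0.1,"turn":0},
    {"dx":0,"dy":0,"dz":0,"turn":0},
    {"dx":0,"dy":0,"dz":0,"turn":0}
  ]
}}

```text
time: 13.58
tool_pos: [0.5298, -0.002, 0.1112]
tcp_rot: [-1.084, -2.948, 0.0]
wrist_force: [-0.6, 0.2, -2.0]
width: 0.655
```

Emit:
{"fn": "jog_arm", "kwargs": {
  "motion": [
    {"dx":0,"dy":0,"dz":-0.1,"turn":0},
    {"dx":0,"dy":0,"dz":0,"turn":0},
    {"dx":0,"dy":0,"dz":0,"turn":0},
    {"dx":0,"dy":0,"dz":0,"turn":0},
    {"dx":0,"dy":0,"dz":1,"turn":0},
    {"dx":0,"dy":0,"dz":2,"turn":0},
    {"dx":0,"dy":0,"dz":3,"turn":0},
    {"dx":0,"dy":0,"dz":3,"turn":0},
    {"dx":-0.5,"dy":2,"dz":1.0,"turn":0},
    {"dx":-1.5,"dy":3,"dz":0,"turn":0},
    {"dx":-1.5,"dy":3,"dz":0,"turn":0},
    {"dx":-1.5,"dy":3,"dz":0,"turn":0}
  ],
  "fingers": 7.4
}}

```text
time: 14.58
tool_pos: [0.4798, 0.1089, 0.212]
tcp_rot: [1.086, 2.946, 0.002]
wrist_force: [0.5, 0.6, -0.1]
width: 0.863
```

Run:
```python
from h import *
lids("d"); s=bot.read_state(); print(s["time"],s["tool_pos"],s["tcp_rot"],s["wrist_force"],s["width"])
```

```text
top [208. 151.] 234 circ 0.6886 0.2194 0.0296 mean [0.689  0.2197 0.076 ] [ 89.  50. 113.]
top [ 89. 170.] 71 circ 0.6555 0.5981 0.0657 mean [0.6512 0.5983 0.0757] [43. 27. 20.]
top [207. 231.] 94 circ 0.4331 0.2242 0.0266 mean [0.4344 0.2305 0.0757] [132. 119. 108.]
top [104. 266.] 298 circ 0.3465 0.5473 0.0307 mean [0.3472 0.5471 0.0756] [171.  92.  42.]
top [206. 292.] 299 circ 0.2525 0.2404 0.0297 mean [0.2522 0.2401 0.0758] [174. 102. 124.]
side [196. 241.] 142 circ 0.6855 0.2248 0.0306 mean [0.6834 0.2253 0.0723] [102.  54. 127.]
side [258. 269.] 184 circ 0.4323 0.2186 0.0326 mean [0.4311 0.22   0.0726] [143. 128. 110.]
side [303. 297.] 216 circ 0.2488 0.2433 0.0311 mean [0.2499 0.2448 0.072 ] [195. 109. 132.]
side [153. 305.] 151 circ 0.5886 0.5131 0.0504 mean [0.5686 0.5284 0.0762] [104.  98.  91.]
side [207. 347.] 306 circ 0.3467 0.549 0.0321 mean [0.3454 0.5509 0.073 ] [195. 100.  13.]
14.6833 [0.47806261 0.11131694 0.21137218] [-1.07835510e+00 -2.95036831e+00 -2.91186878e-03] [ 0.52758296 -1.06571024  0.24346225] 0.8644666033606234
```

Emit:
{"fn": "jog_arm", "kwargs": {
  "motion": [
    {"dx":-1.5,"dy":3.5,"dz":0,"turn":0},
    {"dx":-1.5,"dy":3.5,"dz":0,"turn":0},
    {"dx":-1.4,"dy":2.3,"dz":0,"turn":0},
    {"dx":0,"dy":1,"dz":0,"turn":0},
    {"dx":0,"dy":0,"dz":-1,"turn":0},
    {"dx":0,"dy":0,"dz":-2,"turn":0},
    {"dx":0,"dy":0,"dz":-2,"turn":0},
    {"dx":0,"dy":0,"dz":-2,"turn":0},
    {"dx":0,"dy":0,"dz":-1,"turn":0},
    {"dx":0,"dy":0,"dz":0,"turn":0},
    {"dx":0,"dy":0,"dz":0,"turn":0}
  ]
}}

```text
time: 15.6
tool_pos: [0.436, 0.21, 0.1298]
tcp_rot: [-1.086, -2.947, 0.002]
wrist_force: [-0.2, -0.1, -0.4]
width: 0.868
```

Emit:
{"fn": "jog_arm", "kwargs": {
  "motion": [
    {"dx":-0.2,"dy":0.4,"dz":-1,"turn":0},
    {"dx":0,"dy":0,"dz":-2,"turn":0},
    {"dx":0,"dy":0,"dz":-2.5,"turn":0},
    {"dx":0,"dy":0,"dz":-2,"turn":0},
    {"dx":0,"dy":0,"dz":-1.5,"turn":0},
    {"dx":0,"dy":0,"dz":-0.6,"turn":0},
    {"dx":0,"dy":0,"dz":0,"turn":0},
    {"dx":0,"dy":0,"dz":0,"turn":0}
  ]
}}

```text
time: 16.27
tool_pos: [0.4345, 0.2154, 0.035]
tcp_rot: [1.084, 2.948, 0.001]
wrist_force: [-0.1, 0.5, 0.5]
width: 0.863
```

Emit:
{"fn": "jog_arm", "kwargs": {
  "motion": [
    {"dx":0,"dy":0,"dz":0,"turn":0},
    {"dx":0,"dy":0,"dz":0,"turn":0},
    {"dx":0,"dy":0,"dz":0,"turn":0},
    {"dx":0,"dy":0,"dz":0,"turn":0},
    {"dx":0,"dy":0,"dz":0,"turn":0},
    {"dx":0,"dy":0,"dz":0,"turn":0},
    {"dx":0,"dy":0,"dz":0,"turn":0},
    {"dx":0,"dy":0,"dz":0,"turn":0}
  ],
  "fingers": 5.0
}}

```text
time: 16.93
tool_pos: [0.4351, 0.2156, 0.036]
tcp_rot: [1.083, 2.947, 0.003]
wrist_force: [-0.3, -1.4, 6.0]
width: 0.655
```

Emit:
{"fn": "jog_arm", "kwargs": {
  "motion": [
    {"dx":0,"dy":0,"dz":1,"turn":0},
    {"dx":0,"dy":0,"dz":2,"turn":0},
    {"dx":0,"dy":0,"dz":2.5,"turn":0},
    {"dx":0,"dy":0,"dz":2.5,"turn":0},
    {"dx":0,"dy":0,"dz":2.5,"turn":0},
    {"dx":0,"dy":0,"dz":2.5,"turn":0},
    {"dx":0,"dy":0,"dz":2.5,"turn":0},
    {"dx":0.3,"dy":-1.5,"dz":2.0,"turn":0},
    {"dx":0.8,"dy":-3,"dz":0,"turn":0},
    {"dx":0.8,"dy":-3,"dz":0,"turn":0},
    {"dx":0.8,"dy":-3,"dz":0,"turn":0},
    {"dx":0.8,"dy":-3,"dz":0,"turn":0}
  ]
}}

```text
time: 17.93
tool_pos: [0.4682, 0.0789, 0.2096]
tcp_rot: [-1.083, -2.949, -0.0]
wrist_force: [0.4, 0.1, -4.0]
width: 0.659
```

Emit:
{"fn": "jog_arm", "kwargs": {
  "motion": [
    {"dx":1.2,"dy":-3,"dz":0,"turn":0},
    {"dx":1.2,"dy":-3,"dz":0,"turn":0},
    {"dx":1.2,"dy":-3,"dz":0,"turn":0},
    {"dx":1.2,"dy":-3,"dz":0,"turn":0},
    {"dx":1.2,"dy":-3,"dz":0,"turn":0},
    {"dx":1.0,"dy":-1.5,"dz":0,"turn":0},
    {"dx":0,"dy":0,"dz":0,"turn":0},
    {"dx":0,"dy":0,"dz":0,"turn":0},
    {"dx":0,"dy":0,"dz":0,"turn":0}
  ]
}}

```text
time: 18.68
tool_pos: [0.538, -0.0842, 0.2089]
tcp_rot: [-1.084, -2.947, -0.001]
wrist_force: [0.4, 0.6, -3.4]
width: 0.658
```

Emit:
{"fn": "jog_arm", "kwargs": {
  "motion": [
    {"dx":-0.05,"dy":-0.45,"dz":0,"turn":0},
    {"dx":0,"dy":0,"dz":-2,"turn":0},
    {"dx":0,"dy":0,"dz":-2,"turn":0},
    {"dx":0,"dy":0,"dz":-2,"turn":0},
    {"dx":0,"dy":0,"dz":-1.5,"turn":0},
    {"dx":0,"dy":0,"dz":0,"turn":0},
    {"dx":0,"dy":0,"dz":-0.5,"turn":0},
    {"dx":0,"dy":0,"dz":-0.5,"turn":0},
    {"dx":0,"dy":0,"dz":0,"turn":0},
    {"dx":0,"dy":0,"dz":0,"turn":0}
  ]
}}

```text
time: 19.52
tool_pos: [0.5388, -0.0894, 0.1251]
tcp_rot: [1.083, 2.948, 0.0]
wrist_force: [0.2, 0.2, -2.5]
width: 0.658
```

Emit:
{"fn": "jog_arm", "kwargs": {
  "motion": [
    {"dx":0,"dy":0,"dz":-0.4,"turn":0},
    {"dx":0,"dy":0,"dz":-0.4,"turn":0},
    {"dx":0,"dy":0,"dz":-0.3,"turn":0},
    {"dx":0,"dy":0,"dz":-0.1,"turn":0},
    {"dx":0,"dy":0,"dz":0,"turn":0},
    {"dx":0,"dy":0,"dz":0,"turn":0}
  ]
}}

```text
time: 20.02
tool_pos: [0.5383, -0.0895, 0.1122]
tcp_rot: [-1.084, -2.948, 0.0]
wrist_force: [0.4, -0.2, -3.2]
width: 0.651
```

Nearly down. I'll lower 1 mm, release, lift, and clear out toward the robot so I can inspect.

Emit:
{"fn": "jog_arm", "kwargs": {
  "motion": [
    {"dx":0,"dy":0,"dz":-0.1,"turn":0},
    {"dx":0,"dy":0,"dz":0,"turn":0},
    {"dx":0,"dy":0,"dz":0,"turn":0},
    {"dx":0,"dy":0,"dz":0,"turn":0},
    {"dx":0,"dy":0,"dz":1,"turn":0},
    {"dx":0,"dy":0,"dz":2,"turn":0},
    {"dx":0,"dy":0,"dz":3,"turn":0},
    {"dx":0,"dy":0,"dz":4,"turn":0},
    {"dx":0,"dy":0,"dz":4,"turn":0},
    {"dx":0,"dy":0,"dz":4,"turn":0},
    {"dx":-2.5,"dy":-3,"dz":2,"turn":0},
    {"dx":-3,"dy":-3,"dz":0,"turn":0}
  ],
  "fingers": 7.0
}}

```text
time: 21.02
tool_pos: [0.4889, -0.148, 0.3186]
tcp_rot: [1.074, 2.938, 0.001]
wrist_force: [0.7, -2.4, 1.0]
width: 0.821
```

Emit:
{"fn": "jog_arm", "kwargs": {
  "motion": [
    {"dx":-3,"dy":-3,"dz":0,"turn":0},
    {"dx":-3,"dy":-3,"dz":0,"turn":0},
    {"dx":-2,"dy":-3,"dz":0,"turn":0},
    {"dx":0,"dy":-3,"dz":0,"turn":0},
    {"dx":0,"dy":-3,"dz":0,"turn":0},
    {"dx":0,"dy":-3,"dz":0,"turn":0},
    {"dx":0,"dy":0,"dz":0,"turn":0},
    {"dx":0,"dy":0,"dz":0,"turn":0}
  ]
}}

```text
time: 21.68
tool_pos: [0.4058, -0.3275, 0.3109]
tcp_rot: [1.088, 2.947, 0.0]
wrist_force: [-0.2, -0.0, -0.9]
width: 0.822
```

Run:
```python
from h import *
im,dep=snap("top","e"); snap("side","eside"); s=bot.read_state(); print(s["time"],s["tool_pos"],s["tcp_rot"])
cv2.imwrite("pics/c5.png",cv2.resize(im[110:290,240:410],None,fx=3.3,fy=3.3,interpolation=cv2.INTER_CUBIC)[:,:,::-1])
P=cloud("top",dep)
for z0,z1,n in((.145,.157,"lids"),(.2,.212,"arm"),(.24,.27,"tops")):
    m=(P[...,2]>z0)&(P[...,2]<z1); m[:,:240]=0;m[:,410:]=0
    k,l,st,c=cv2.connectedComponentsWithStats(m.astype(np.uint8))
    for i in range(1,k):
        if st[i,4]>8: Q=P[l==i];r=cv2.minAreaRect(Q[:,:2].astype(np.float32));print(n,c[i].round(),st[i,4],Q.mean(0).round(4),[np.round(v,3) for v in r])
```

```text
21.7833 [ 0.40604695 -0.32583661  0.31070278] [1.08462805e+00 2.94836889e+00 7.44274976e-04]
lids [399.  95.] 193 [ 0.8102 -0.3831  0.1497] [array([ 0.811, -0.381]), array([0.04 , 0.106]), np.float64(48.107)]
lids [405. 114.] 100 [ 0.7485 -0.3941  0.1501] [array([ 0.75 , -0.398]), array([0.037, 0.049]), np.float64(28.229)]
lids [277. 163.] 274 [0.6155 0.0055 0.1515] [array([0.616, 0.006]), array([0.054, 0.057]), np.float64(86.923)]
lids [311. 186.] 280 [ 0.5383 -0.0892  0.1516] [array([ 0.538, -0.089]), array([0.057, 0.056]), np.float64(65.62)]
lids [282. 191.] 275 [ 0.53   -0.0032  0.1514] [array([ 0.53 , -0.004]), array([0.056, 0.056]), np.float64(36.573)]
arm [332. 131.] 15 [ 0.6867 -0.1589  0.2101] [array([ 0.686, -0.158]), array([0.02 , 0.012]), np.float64(86.827)]
arm [323. 134.] 12 [ 0.6794 -0.1325  0.2087] [array([ 0.679, -0.132]), array([0.012, 0.014]), np.float64(76.597)]
arm [345. 151.] 420 [ 0.6235 -0.1916  0.2062] [array([ 0.622, -0.193]), array([0.122, 0.036]), np.float64(32.924)]
arm [373. 187.] 231 [ 0.5111 -0.264   0.2062] [array([ 0.511, -0.267]), array([0.071, 0.035]), np.float64(33.9)]
tops [365. 169.] 130 [ 0.5549 -0.2351  0.2553] [array([ 0.556, -0.237]), array([0.055, 0.016]), np.float64(82.321)]
tops [382. 190.] 37 [ 0.4924 -0.2776  0.2518] [array([ 0.493, -0.278]), array([0.016, 0.015]), np.float64(55.591)]
tops [266. 329.] 53 [0.1415 0.0613 0.2633] [array([0.141, 0.064]), array([0.093, 0.006]), np.float64(48.379)]
tops [285. 347.] 33 [0.0913 0.0129 0.2613] [array([0.091, 0.011]), array([0.05 , 0.011]), np.float64(57.432)]
```

View pics/c5.png

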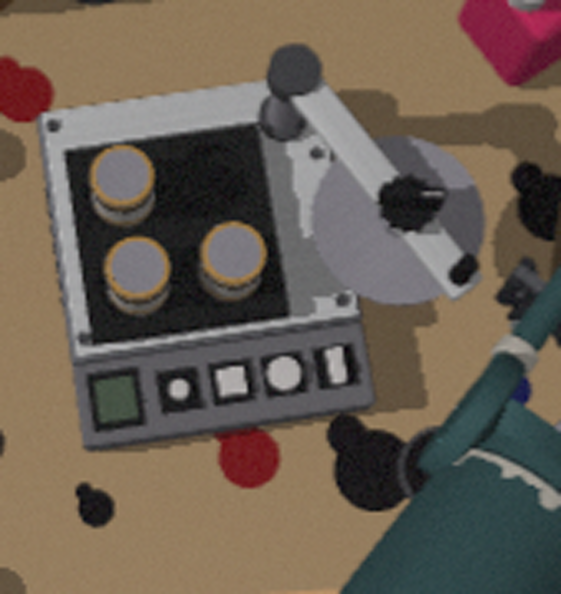

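The crop (view 6) shows three tins in their pockets at (122,178), (137,268) and (233,252). Their lids sit at 0.1515 m, as expected. The arm is at about 1.36 rad, with the handle at (463,268) and the knob at (410,203). Next is the handle.

Emit:
{"fn": "jog_arm", "kwargs": {
  "motion": [
    {"dx":0.8,"dy":0.5,"dz":0,"turn":-0.12},
    {"dx":0.8,"dy":0.5,"dz":0,"turn":-0.12},
    {"dx":0.8,"dy":0.5,"dz":0,"turn":-0.12},
    {"dx":0.8,"dy":0.5,"dz":0,"turn":-0.12},
    {"dx":0.8,"dy":0.5,"dz":0,"turn":-0.12},
    {"dx":0.8,"dy":0.5,"dz":0,"turn":-0.12},
    {"dx":0.8,"dy":0.5,"dz":0,"turn":-0.12},
    {"dx":0.8,"dy":0.5,"dz":0,"turn":-0.12},
    {"dx":0.8,"dy":0.5,"dz":0,"turn":-0.12},
    {"dx":0.8,"dy":0.3,"dz":0,"turn":-0.12},
    {"dx":0.7,"dy":0,"dz":0,"turn":-0.12},
    {"dx":0,"dy":0,"dz":0,"turn":-0.12}
  ],
  "fingers": 4.5
}}

```text
time: 22.78
tool_pos: [0.4944, -0.2763, 0.3107]
tcp_rot: [2.761, 1.498, 0.001]
wrist_force: [-0.4, 0.4, -0.2]
width: 0.526
```

Emit:
{"fn": "jog_arm", "kwargs": {
  "motion": [
    {"dx":0,"dy":0,"dz":0,"turn":-0.12},
    {"dx":0,"dy":0,"dz":0,"turn":-0.12},
    {"dx":0,"dy":0,"dz":0,"turn":-0.12},
    {"dx":0,"dy":0,"dz":0,"turn":0},
    {"dx":0,"dy":0,"dz":0,"turn":0}
  ]
}}

```text
time: 23.2
tool_pos: [0.4933, -0.2771, 0.3107]
tcp_rot: [2.981, 0.991, 0.001]
wrist_force: [0.0, 0.1, 0.2]
width: 0.527
```

```bash
cat >> h.py <<'E'
from scipy.spatial.transform import Rotation as Ro
def st():
    s=bot.read_state(); y=Ro.from_rotvec(s["tcp_rot"]).as_matrix()[:,1]
    print(round(s["time"],2),s["tool_pos"].round(4),"jaw",round(np.arctan2(y[1],y[0]),3),"q",s["q"].round(2),"F",s["wrist_force"].round(1),"M",s["torque"].round(2),"w",round(s["width"],3)); return s
E
python3 -c "
from h import *
st()"
```

```text
23.2 [ 0.4933 -0.2771  0.3107] jaw -0.929 q [-0.56  0.02  1.74  0.    1.39  0.37] F [0.  0.1 0.2] M [-0.05 -0.    0.01] w 0.527
```

Emit:
{"fn": "jog_arm", "kwargs": {
  "motion": [
    {"dx":0,"dy":-0.05,"dz":-1,"turn":-0.05},
    {"dx":0,"dy":0,"dz":-2,"turn":0},
    {"dx":0,"dy":0,"dz":-2,"turn":0},
    {"dx":0,"dy":0,"dz":-2,"turn":0},
    {"dx":0,"dy":0,"dz":-1.4,"turn":0},
    {"dx":0,"dy":0,"dz":-0.7,"turn":0},
    {"dx":0,"dy":0,"dz":-0.3,"turn":0},
    {"dx":0,"dy":0,"dz":0,"turn":0}
  ]
}}

```text
time: 23.87
tool_pos: [0.493, -0.2784, 0.216]
tcp_rot: [-3.006, -0.911, 0.001]
wrist_force: [1.5, -0.1, 0.1]
width: 0.527
```

Emit:
{"fn": "jog_arm", "kwargs": {
  "motion": [
    {"dx":0,"dy":0,"dz":0,"turn":0},
    {"dx":0,"dy":0,"dz":0,"turn":0},
    {"dx":0,"dy":0,"dz":0,"turn":0},
    {"dx":0,"dy":0,"dz":0,"turn":0},
    {"dx":0,"dy":0,"dz":0,"turn":0},
    {"dx":0,"dy":0,"dz":0,"turn":0},
    {"dx":0,"dy":0,"dz":0,"turn":0},
    {"dx":0,"dy":0,"dz":0,"turn":0}
  ],
  "fingers": 1.2,
  "grip_force": 30
}}

```text
time: 24.53
tool_pos: [0.4939, -0.2792, 0.2179]
tcp_rot: [3.006, 0.908, 0.003]
wrist_force: [-0.5, 0.5, 5.1]
width: 0.2
```

```bash
python3 -c "
from h import *
s=st()
H=np.array([.6872,-.1515]);p=s['tool_pos'][:2]-H;a=np.arctan2(p[1],p[0]);r=np.hypot(*p);print(a%(2*np.pi),r)
# arc rows
a1=a%(2*np.pi);a2=2.3555;N=24;A=np.linspace(a1,a2,N+1);Q=H+r*np.c_[np.cos(A),np.sin(A)]
print((np.diff(Q,axis=0)*100).round(2).tolist(),np.diff(A)[0])"
```

```text
24.53 [ 0.4939 -0.2792  0.2179] jaw -0.984 q [-0.56  0.07  1.86  0.    1.22  0.43] F [-0.5  0.5  5.1] M [ 0.15  0.14 -0.03] w 0.2
3.7254758287164127 0.23167466852066027
[[-0.7, 1.12], [-0.63, 1.16], [-0.56, 1.2], [-0.5, 1.23], [-0.42, 1.25], [-0.35, 1.27], [-0.28, 1.29], [-0.21, 1.31], [-0.13, 1.32], [-0.05, 1.32], [0.02, 1.32], [0.1, 1.32], [0.17, 1.31], [0.25, 1.3], [0.32, 1.28], [0.39, 1.26], [0.46, 1.24], [0.53, 1.21], [0.6, 1.18], [0.67, 1.14], [0.73, 1.1], [0.79, 1.06], [0.85, 1.01], [0.91, 0.96]] -0.05708232619651721
```

Emit:
{"fn": "jog_arm", "kwargs": {
  "motion": [
    {"dx":-0.7,"dy":1.12,"dz":0,"turn":-0.057},
    {"dx":-0.63,"dy":1.16,"dz":0,"turn":-0.057},
    {"dx":-0.56,"dy":1.2,"dz":0,"turn":-0.057},
    {"dx":-0.5,"dy":1.23,"dz":0,"turn":-0.057},
    {"dx":-0.42,"dy":1.25,"dz":0,"turn":-0.057},
    {"dx":-0.35,"dy":1.27,"dz":0,"turn":-0.057},
    {"dx":-0.28,"dy":1.29,"dz":0,"turn":-0.057},
    {"dx":-0.21,"dy":1.31,"dz":0,"turn":-0.057},
    {"dx":-0.13,"dy":1.32,"dz":0,"turn":-0.057},
    {"dx":-0.05,"dy":1.32,"dz":0,"turn":-0.057},
    {"dx":0.02,"dy":1.32,"dz":0,"turn":-0.057},
    {"dx":0.1,"dy":1.32,"dz":0,"turn":-0.057}
  ]
}}

```text
time: 25.53
tool_pos: [0.4564, -0.1282, 0.2178]
tcp_rot: [3.135, -0.157, 0.003]
wrist_force: [-0.5, -2.2, 5.8]
width: 0.203
```

```bash
cat > arc.py <<'E'
from h import *
import sys
s=st();H=np.array([.6872,-.1515]);p=s['tool_pos'][:2]-H;a=np.arctan2(p[1],p[0])%(2*np.pi);print("angle",a-2.3555,"r",np.hypot(*p))
N=int(sys.argv[1]);A=np.linspace(a,2.3555+float(sys.argv[2]),N+1);r=.2315;Q=H+r*np.c_[np.cos(A),np.sin(A)]
print((np.diff(np.vstack([s['tool_pos'][:2],Q[1:]]),axis=0)*100).round(2).tolist(),np.diff(A)[0])
E
python3 arc.py 12 0.05
```

```text
25.53 [ 0.4564 -0.1282  0.2178] jaw -1.671 q [-0.33 -0.12  2.04 -0.    1.22  1.35] F [-0.5 -2.2  5.8] M [-0.26  0.21  0.04] w 0.203
angle 0.6852974663350437 r 0.231979705593181
[[0.2, 1.21], [0.22, 1.21], [0.28, 1.19], [0.35, 1.18], [0.41, 1.16], [0.47, 1.13], [0.53, 1.11], [0.59, 1.08], [0.64, 1.04], [0.7, 1.01], [0.75, 0.97], [0.8, 0.93]] -0.0529414555279204
```

Emit:
{"fn": "jog_arm", "kwargs": {
  "motion": [
    {"dx":0.15,"dy":1.21,"dz":0,"turn":-0.053},
    {"dx":0.22,"dy":1.21,"dz":0,"turn":-0.053},
    {"dx":0.28,"dy":1.19,"dz":0,"turn":-0.053},
    {"dx":0.35,"dy":1.18,"dz":0,"turn":-0.053},
    {"dx":0.41,"dy":1.16,"dz":0,"turn":-0.053},
    {"dx":0.47,"dy":1.13,"dz":0,"turn":-0.053},
    {"dx":0.53,"dy":1.11,"dz":0,"turn":-0.053},
    {"dx":0.59,"dy":1.08,"dz":0,"turn":-0.053},
    {"dx":0.64,"dy":1.04,"dz":0,"turn":-0.053},
    {"dx":0.7,"dy":1.01,"dz":0,"turn":-0.053},
    {"dx":0.75,"dy":0.97,"dz":0,"turn":-0.053},
    {"dx":0.8,"dy":0.93,"dz":0,"turn":-0.053}
  ]
}}

```text
time: 26.53
tool_pos: [0.5156, 0.0046, 0.2178]
tcp_rot: [2.931, -1.129, 0.003]
wrist_force: [-1.9, -1.6, 7.2]
width: 0.203
```

```bash
python3 arc.py 6 -0.02
```

```text
26.53 [0.5156 0.0046 0.2178] jaw -2.306 q [-0.04 -0.03  1.96 -0.    1.21  2.27] F [-1.9 -1.6  7.2] M [-0.28  0.32 -0.06] w 0.203
angle 0.04804017612260969 r 0.23195992889273678
[[0.21, 0.16], [0.18, 0.19], [0.18, 0.19], [0.18, 0.19], [0.19, 0.18], [0.19, 0.18]] -0.011340029353768433
```

Emit:
{"fn": "jog_arm", "kwargs": {
  "motion": [
    {"dx":0.19,"dy":0.18,"dz":0,"turn":-0.01},
    {"dx":0.18,"dy":0.19,"dz":0,"turn":-0.01},
    {"dx":0.18,"dy":0.19,"dz":0,"turn":-0.01},
    {"dx":0.18,"dy":0.19,"dz":0,"turn":-0.01},
    {"dx":0.19,"dy":0.18,"dz":0,"turn":0},
    {"dx":0.19,"dy":0.18,"dz":0,"turn":0},
    {"dx":0,"dy":0,"dz":0,"turn":0},
    {"dx":0,"dy":0,"dz":0,"turn":0}
  ]
}}

```text
time: 27.2
tool_pos: [0.5232, 0.0126, 0.2177]
tcp_rot: [2.903, -1.182, -0.005]
wrist_force: [-12.8, -9.4, 13.1]
width: 0.198
```

```bash
python3 arc.py 6 -0.02
```

```text
27.2 [0.5232 0.0126 0.2177] jaw -2.344 q [-0.02 -0.01  1.94 -0.01  1.22  2.33] F [-12.8  -9.4  13.1] M [-1.37  1.83 -0.18] w 0.198
angle 0.0002725885810930251 r 0.23197813269748044
[[0.09, 0.02], [0.06, 0.06], [0.06, 0.05], [0.06, 0.05], [0.06, 0.05], [0.06, 0.05]] -0.003378764763515285
```

Emit:
{"fn": "jog_arm", "kwargs": {
  "motion": [
    {"dx":-0.1,"dy":-0.1,"dz":0,"turn":0},
    {"dx":0,"dy":0,"dz":0,"turn":0},
    {"dx":0,"dy":0,"dz":0,"turn":0},
    {"dx":0,"dy":0,"dz":0,"turn":0},
    {"dx":0,"dy":0,"dz":1,"turn":0},
    {"dx":0,"dy":0,"dz":2,"turn":0.12},
    {"dx":0,"dy":0,"dz":3,"turn":0.12},
    {"dx":0,"dy":0,"dz":3,"turn":0.12},
    {"dx":-1,"dy":3,"dz":2,"turn":0.12},
    {"dx":-1,"dy":4,"dz":0,"turn":0.12},
    {"dx":-1,"dy":4,"dz":0,"turn":0.12},
    {"dx":-1,"dy":4,"dz":0,"turn":0.12}
  ],
  "fingers": 4.5
}}

```text
time: 28.2
tool_pos: [0.485, 0.1661, 0.3281]
tcp_rot: [-3.139, -0.112, -0.004]
wrist_force: [0.7, 0.5, -0.8]
width: 0.524
```

Emit:
{"fn": "jog_arm", "kwargs": {
  "motion": [
    {"dx":-1,"dy":3,"dz":0,"turn":0.12},
    {"dx":0,"dy":0,"dz":0,"turn":0.12},
    {"dx":0,"dy":0,"dz":0,"turn":0.12},
    {"dx":0,"dy":0,"dz":0,"turn":0.12},
    {"dx":0,"dy":0,"dz":0,"turn":0.12},
    {"dx":0,"dy":0,"dz":0,"turn":0.12},
    {"dx":0,"dy":0,"dz":0,"turn":0.12},
    {"dx":0,"dy":0,"dz":0,"turn":0.12},
    {"dx":0,"dy":0,"dz":0,"turn":0.12},
    {"dx":0,"dy":0,"dz":0,"turn":0.12},
    {"dx":0,"dy":0,"dz":0,"turn":0.12},
    {"dx":0,"dy":0,"dz":0,"turn":0.12}
  ]
}}

```text
time: 29.2
tool_pos: [0.4752, 0.1949, 0.327]
tcp_rot: [2.284, 2.156, 0.001]
wrist_force: [-0.6, -0.1, -0.3]
width: 0.531
```

```bash
cat > knob.py <<'E'
from h import *
import sys
st(); im,dep=snap("top",sys.argv[1])
cv2.imwrite(f"pics/{sys.argv[1]}c.png",cv2.resize(im[120:250,240:370],None,fx=4,fy=4,interpolation=cv2.INTER_CUBIC)[:,:,::-1])
P=cloud("top",dep)
for z0,z1,n in((.145,.157,"lids"),(.158,.18,"plate"),(.2,.212,"arm"),(.242,.27,"tops")):
    m=(P[...,2]>z0)&(P[...,2]<z1); m[:,:240]=0;m[:,370:]=0;m[:120]=0;m[250:]=0
    k,l,S,c=cv2.connectedComponentsWithStats(m.astype(np.uint8))
    for i in range(1,k):
        if S[i,4]>12: Q=P[l==i];r=cv2.minAreaRect(Q[:,:2].astype(np.float32));print(n,c[i].round(),S[i,4],Q.mean(0).round(4),np.median(Q[:,2]).round(4),[np.round(v,3) for v in r])
E
python3 knob.py k1
```

```text
29.2 [0.4752 0.1949 0.327 ] jaw -0.058 q [ 0.34 -0.09  1.81  0.    1.42  0.4 ] F [-0.6 -0.1 -0.3] M [-0.03 -0.03  0.04] w 0.531
lids [269. 160.] 38 [0.6259 0.0279 0.1517] 0.1517 [array([0.626, 0.028]), array([0.013, 0.043]), np.float64(53.371)]
lids [316. 190.] 69 [ 0.5256 -0.1043  0.1509] 0.1509 [array([ 0.525, -0.105]), array([0.016, 0.05 ]), np.float64(50.537)]
lids [280. 198.] 40 [0.5081 0.0043 0.1517] 0.1519 [array([0.509, 0.006]), array([0.041, 0.012]), np.float64(62.335)]
plate [281. 163.] 588 [ 0.6091 -0.0056  0.1674] 0.1672 [array([ 0.613, -0.004]), array([0.057, 0.145]), np.float64(44.785)]
plate [303. 182.] 847 [ 0.5473 -0.0682  0.1675] 0.1675 [array([ 0.544, -0.073]), array([0.068, 0.149]), np.float64(45.563)]
arm [315. 147.] 472 [ 0.6407 -0.1054  0.2067] 0.2065 [array([ 0.65, -0.11]), array([0.042, 0.157]), np.float64(44.428)]
arm [282. 183.] 230 [ 0.5387 -0.0053  0.2061] 0.2064 [array([ 0.538, -0.003]), array([0.034, 0.074]), np.float64(45.434)]
tops [294. 166.] 103 [ 0.5745 -0.0405  0.2578] 0.2582 [array([ 0.576, -0.041]), array([0.053, 0.014]), np.float64(1.428)]
tops [276. 186.] 34 [0.5223 0.0124 0.252 ] 0.2534 [array([0.523, 0.013]), array([0.017, 0.014]), np.float64(73.758)]
```

View pics/k1c.png

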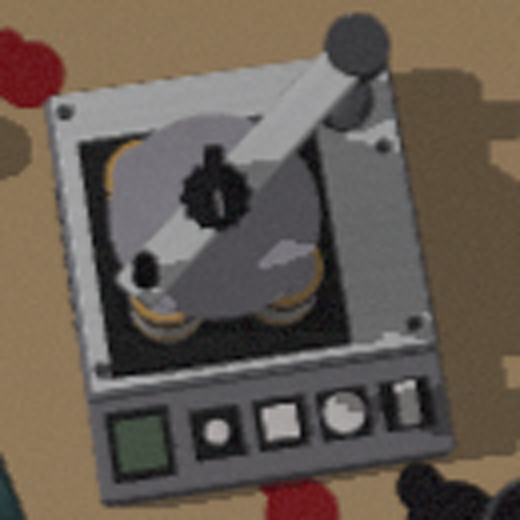

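View 7 shows the plate over the tins and the arm against its stop. The knob bar lies along world x, at (215,190) in the crop, which is world (0.576, −0.041).

Emit:
{"fn": "jog_arm", "kwargs": {
  "motion": [
    {"dx":0.8,"dy":-2,"dz":0,"turn":0.118},
    {"dx":0.8,"dy":-2,"dz":0,"turn":0.118},
    {"dx":0.8,"dy":-2,"dz":0,"turn":0.118},
    {"dx":0.8,"dy":-2,"dz":0,"turn":0.118},
    {"dx":0.8,"dy":-2,"dz":0,"turn":0.118},
    {"dx":0.8,"dy":-2,"dz":0,"turn":0.118},
    {"dx":0.8,"dy":-2,"dz":0,"turn":0.118},
    {"dx":0.8,"dy":-2,"dz":0,"turn":0.118},
    {"dx":0.8,"dy":-2,"dz":0,"turn":0.118},
    {"dx":0.8,"dy":-2,"dz":0,"turn":0.118},
    {"dx":0.8,"dy":-2,"dz":0,"turn":0.118},
    {"dx":0.8,"dy":-1,"dz":0,"turn":0.118}
  ],
  "fingers": 4.0
}}

```text
time: 30.25
tool_pos: [0.5715, -0.0375, 0.3268]
tcp_rot: [0.34, 3.123, -0.001]
wrist_force: [-0.1, 1.3, 0.3]
width: 0.467
```

Emit:
{"fn": "jog_arm", "kwargs": {
  "motion": [
    {"dx":0.5,"dy":-0.6,"dz":0,"turn":0.118},
    {"dx":0,"dy":0,"dz":-1,"turn":0.118},
    {"dx":0,"dy":0,"dz":-1,"turn":0},
    {"dx":0,"dy":0,"dz":-1,"turn":0},
    {"dx":0,"dy":0,"dz":-1,"turn":0},
    {"dx":0,"dy":0,"dz":0,"turn":0},
    {"dx":0,"dy":0,"dz":0,"turn":0}
  ]
}}

```text
time: 30.83
tool_pos: [0.5752, -0.041, 0.285]
tcp_rot: [0.025, -3.139, -0.001]
wrist_force: [0.7, -0.4, 0.5]
width: 0.47
```

```bash
python3 -c "
from h import *
st()"
```

```text
30.83 [ 0.5752 -0.041   0.285 ] jaw 1.587 q [-0.11  0.05  1.75  0.    1.34 -1.7 ] F [ 0.7 -0.4  0.5] M [ 0.03  0.01 -0.03] w 0.47
```

Emit:
{"fn": "jog_arm", "kwargs": {
  "motion": [
    {"dx":0.1,"dy":0,"dz":-1,"turn":0},
    {"dx":0,"dy":0,"dz":-1.5,"turn":0},
    {"dx":0,"dy":0,"dz":-1.5,"turn":0},
    {"dx":0,"dy":0,"dz":-1,"turn":0},
    {"dx":0,"dy":0,"dz":-0.4,"turn":0},
    {"dx":0,"dy":0,"dz":0,"turn":0},
    {"dx":0,"dy":0,"dz":0,"turn":0}
  ]
}}

```text
time: 31.42
tool_pos: [0.5773, -0.0414, 0.2326]
tcp_rot: [-0.027, 3.141, -0.0]
wrist_force: [-0.4, -0.8, 0.5]
width: 0.468
```

Emit:
{"fn": "jog_arm", "kwargs": {
  "motion": [
    {"dx":0,"dy":0,"dz":0,"turn":0},
    {"dx":0,"dy":0,"dz":0,"turn":0},
    {"dx":0,"dy":0,"dz":0,"turn":0},
    {"dx":0,"dy":0,"dz":0,"turn":0},
    {"dx":0,"dy":0,"dz":0,"turn":0},
    {"dx":0,"dy":0,"dz":0,"turn":0},
    {"dx":0,"dy":0,"dz":0,"turn":0},
    {"dx":0,"dy":0,"dz":0,"turn":0}
  ],
  "fingers": 0.8,
  "grip_force": 40
}}

```text
time: 32.08
tool_pos: [0.5776, -0.041, 0.2336]
tcp_rot: [-0.027, 3.14, 0.001]
wrist_force: [-1.4, 2.4, 6.4]
width: 0.156
```

```bash
python3 -c "
from h import *
st()"
```

```text
32.08 [ 0.5776 -0.041   0.2336] jaw 1.588 q [-0.11  0.08  1.81  0.    1.25 -1.7 ] F [-1.4  2.4  6.4] M [0.47 0.27 0.07] w 0.156
```

Emit:
{"fn": "jog_arm", "kwargs": {
  "motion": [
    {"dx":0,"dy":0,"dz":0,"turn":-0.1},
    {"dx":0,"dy":0,"dz":0,"turn":-0.1},
    {"dx":0,"dy":0,"dz":0,"turn":-0.1},
    {"dx":0,"dy":0,"dz":0,"turn":-0.1},
    {"dx":0,"dy":0,"dz":0,"turn":-0.1},
    {"dx":0,"dy":0,"dz":0,"turn":-0.1},
    {"dx":0,"dy":0,"dz":0,"turn":-0.1},
    {"dx":0,"dy":0,"dz":0,"turn":-0.1},
    {"dx":0,"dy":0,"dz":0,"turn":-0.1},
    {"dx":0,"dy":0,"dz":0,"turn":-0.1},
    {"dx":0,"dy":0,"dz":0,"turn":-0.1},
    {"dx":0,"dy":0,"dz":0,"turn":-0.1}
  ]
}}

```text
time: 33.08
tool_pos: [0.5768, -0.0421, 0.2336]
tcp_rot: [1.757, 2.603, -0.002]
wrist_force: [-3.2, -0.5, 7.0]
width: 0.155
```

```bash
python3 -c "
from h import *
st()"
```

```text
33.08 [ 0.5768 -0.0421  0.2336] jaw 0.383 q [-0.12  0.08  1.81 -0.    1.25 -0.5 ] F [-3.2 -0.5  7. ] M [-0.11  0.75  0.12] w 0.155
```

Emit:
{"fn": "jog_arm", "kwargs": {
  "motion": [
    {"dx":0,"dy":0,"dz":0,"turn":-0.1},
    {"dx":0,"dy":0,"dz":0,"turn":-0.1},
    {"dx":0,"dy":0,"dz":0,"turn":-0.1},
    {"dx":0,"dy":0,"dz":0,"turn":-0.1},
    {"dx":0,"dy":0,"dz":0,"turn":-0.1},
    {"dx":0,"dy":0,"dz":0,"turn":-0.1},
    {"dx":0,"dy":0,"dz":0,"turn":-0.1},
    {"dx":0,"dy":0,"dz":0,"turn":-0.1},
    {"dx":0,"dy":0,"dz":0,"turn":-0.1},
    {"dx":0,"dy":0,"dz":0,"turn":-0.1},
    {"dx":0,"dy":0,"dz":0,"turn":-0.1},
    {"dx":0,"dy":0,"dz":0,"turn":-0.1}
  ]
}}

```text
time: 34.08
tool_pos: [0.5752, -0.0416, 0.2336]
tcp_rot: [-2.92, -1.156, 0.005]
wrist_force: [-8.8, 1.9, 9.8]
width: 0.158
```

```bash
python3 -c "
from h import *
st()"
```

```text
34.08 [ 0.5752 -0.0416  0.2336] jaw -0.817 q [-0.11  0.08  1.81 -0.    1.25  0.7 ] F [-8.8  1.9  9.8] M [0.23 1.6  0.07] w 0.158
```

Emit:
{"fn": "jog_arm", "kwargs": {
  "motion": [
    {"dx":-0.1,"dy":0,"dz":0,"turn":-0.1},
    {"dx":0,"dy":0,"dz":0,"turn":-0.1},
    {"dx":0,"dy":0,"dz":0,"turn":-0.1},
    {"dx":0,"dy":0,"dz":0,"turn":-0.1},
    {"dx":0,"dy":0,"dz":0,"turn":-0.1},
    {"dx":0,"dy":0,"dz":0,"turn":-0.1}
  ]
}}

```text
time: 34.58
tool_pos: [0.5748, -0.0409, 0.2336]
tcp_rot: [-3.131, -0.242, 0.003]
wrist_force: [-6.5, 3.7, 9.4]
width: 0.158
```

```bash
python3 -c "
from h import *
st()"
```

```text
34.58 [ 0.5748 -0.0409  0.2336] jaw -1.416 q [-0.11  0.08  1.82  0.    1.25  1.3 ] F [-6.5  3.7  9.4] M [0.66 1.21 0.25] w 0.158
```

Emit:
{"fn": "jog_arm", "kwargs": {
  "motion": [
    {"dx":0,"dy":0,"dz":0,"turn":-0.1},
    {"dx":0,"dy":0,"dz":0,"turn":-0.1},
    {"dx":0,"dy":0,"dz":0,"turn":-0.1},
    {"dx":0,"dy":0,"dz":0,"turn":-0.1},
    {"dx":0,"dy":0,"dz":0,"turn":-0.1},
    {"dx":0,"dy":0,"dz":0,"turn":-0.1}
  ]
}}

```text
time: 35.08
tool_pos: [0.575, -0.04, 0.2336]
tcp_rot: [-3.062, 0.694, 0.003]
wrist_force: [-6.8, 4.9, 9.6]
width: 0.153
```

```bash
python3 -c "
from h import *
st()"
```

```text
35.08 [ 0.575  -0.04    0.2336] jaw -2.016 q [-0.11  0.08  1.82  0.    1.25  1.9 ] F [-6.8  4.9  9.6] M [1.08 1.09 0.18] w 0.153
```

Emit:
{"fn": "jog_arm", "kwargs": {
  "motion": [
    {"dx":0,"dy":0,"dz":0,"turn":-0.1},
    {"dx":0,"dy":0,"dz":0,"turn":-0.1},
    {"dx":0,"dy":0,"dz":0,"turn":-0.1}
  ]
}}

```text
time: 35.33
tool_pos: [0.5752, -0.0397, 0.2336]
tcp_rot: [-2.924, 1.143, 0.003]
wrist_force: [-4.8, 5.7, 8.3]
width: 0.153
```

```bash
python3 -c "
from h import *
st()"
```

```text
35.33 [ 0.5752 -0.0397  0.2336] jaw -2.316 q [-0.11  0.08  1.82  0.    1.25  2.2 ] F [-4.8  5.7  8.3] M [1.21 0.93 0.24] w 0.153
```

Emit:
{"fn": "jog_arm", "kwargs": {
  "motion": [
    {"dx":0,"dy":0,"dz":0,"turn":-0.1},
    {"dx":0,"dy":0,"dz":0,"turn":-0.1}
  ]
}}

```text
time: 35.5
tool_pos: [0.5755, -0.0395, 0.2337]
tcp_rot: [-2.795, 1.429, 0.003]
wrist_force: [-4.8, 6.6, 8.3]
width: 0.157
```

```bash
python3 -c "
from h import *
st()"
```

```text
35.5 [ 0.5755 -0.0395  0.2337] jaw -2.516 q [-0.11  0.08  1.82  0.    1.25  2.4 ] F [-4.8  6.6  8.3] M [1.25 0.85 0.26] w 0.157
```

Emit:
{"fn": "jog_arm", "kwargs": {
  "motion": [
    {"dx":0,"dy":0,"dz":0,"turn":0},
    {"dx":0,"dy":0,"dz":0,"turn":0},
    {"dx":0,"dy":0,"dz":0,"turn":0},
    {"dx":0,"dy":0,"dz":0,"turn":0},
    {"dx":0,"dy":0,"dz":1,"turn":0},
    {"dx":0,"dy":0,"dz":2,"turn":0},
    {"dx":0,"dy":0,"dz":2,"turn":0},
    {"dx":0,"dy":0,"dz":2,"turn":0.12},
    {"dx":0,"dy":2,"dz":2,"turn":0.12},
    {"dx":-1,"dy":4,"dz":0,"turn":0.12},
    {"dx":-1,"dy":4,"dz":0,"turn":0.12},
    {"dx":-1,"dy":4,"dz":0,"turn":0.12}
  ],
  "fingers": 4.0
}}

```text
time: 36.5
tool_pos: [0.5462, 0.0993, 0.3238]
tcp_rot: [-3.097, 0.527, -0.003]
wrist_force: [0.5, 0.7, 0.3]
width: 0.472
```

Emit:
{"fn": "jog_arm", "kwargs": {
  "motion": [
    {"dx":-1,"dy":4,"dz":0,"turn":0.12},
    {"dx":-1,"dy":4,"dz":0,"turn":0.12},
    {"dx":-1,"dy":2,"dz":0,"turn":0.12},
    {"dx":0,"dy":0,"dz":0,"turn":0.12},
    {"dx":0,"dy":0,"dz":0,"turn":0.12},
    {"dx":0,"dy":0,"dz":0,"turn":0.12},
    {"dx":0,"dy":0,"dz":0,"turn":0.12},
    {"dx":0,"dy":0,"dz":0,"turn":0.12},
    {"dx":0,"dy":0,"dz":0,"turn":0.12},
    {"dx":0,"dy":0,"dz":0,"turn":0.12},
    {"dx":0,"dy":0,"dz":0,"turn":0.12},
    {"dx":0,"dy":0,"dz":0,"turn":0.12}
  ]
}}

```text
time: 37.5
tool_pos: [0.5163, 0.1984, 0.323]
tcp_rot: [2.674, 1.649, 0.001]
wrist_force: [-0.3, -0.1, 0.5]
width: 0.47
```

```bash
python3 knob.py k2
```

```text
37.5 [0.5163 0.1984 0.323 ] jaw -0.466 q [ 0.32 -0.01  1.75 -0.    1.41  0.79] F [-0.3 -0.1  0.5] M [ 0.03  0.03 -0.02] w 0.47
lids [272. 161.] 74 [0.6232 0.0212 0.1527] 0.1533 [array([0.62, 0.02]), array([0.036, 0.044]), np.float64(79.128)]
lids [293. 156.] 13 [ 0.6319 -0.0428  0.1556] 0.1561 [array([ 0.633, -0.043]), array([0.013, 0.013]), np.float64(42.836)]
lids [274. 175.] 18 [0.5775 0.0156 0.1554] 0.1558 [array([0.577, 0.016]), array([0.024, 0.012]), np.float64(22.542)]
lids [300. 185.] 15 [ 0.543  -0.0588  0.1552] 0.1557 [array([ 0.545, -0.058]), array([0.013, 0.02 ]), np.float64(7.437)]
lids [316. 190.] 66 [ 0.5256 -0.1037  0.1513] 0.1516 [array([ 0.526, -0.104]), array([0.018, 0.051]), np.float64(50.032)]
lids [280. 198.] 39 [0.5086 0.0041 0.1511] 0.1514 [array([0.51 , 0.005]), array([0.049, 0.014]), np.float64(72.312)]
plate [281. 164.] 390 [ 0.6093 -0.006   0.1611] 0.1608 [array([ 0.612, -0.004]), array([0.053, 0.139]), np.float64(44.719)]
plate [303. 183.] 587 [ 0.5474 -0.0677  0.1612] 0.1608 [array([ 0.545, -0.073]), array([0.067, 0.151]), np.float64(45.122)]
arm [314. 149.] 416 [ 0.6366 -0.1026  0.2061] 0.2063 [array([ 0.637, -0.1  ]), array([0.038, 0.123]), np.float64(43.91)]
arm [282. 184.] 226 [ 0.5381 -0.0047  0.2064] 0.2063 [array([ 0.538, -0.003]), array([0.034, 0.074]), np.float64(45.646)]
tops [294. 165.] 114 [ 0.575  -0.0407  0.2568] 0.2577 [array([ 0.577, -0.04 ]), array([0.016, 0.054]), np.float64(36.02)]
tops [276. 186.] 35 [0.5218 0.0124 0.253 ] 0.2526 [array([0.523, 0.013]), array([0.017, 0.016]), np.float64(16.606)]
```

Emit:
{"fn": "jog_arm", "kwargs": {
  "motion": [
    {"dx":0.6,"dy":-2.4,"dz":0,"turn":0.11},
    {"dx":0.6,"dy":-2.4,"dz":0,"turn":0.11},
    {"dx":0.6,"dy":-2.4,"dz":0,"turn":0.11},
    {"dx":0.6,"dy":-2.4,"dz":0,"turn":0.11},
    {"dx":0.6,"dy":-2.4,"dz":0,"turn":0.11},
    {"dx":0.6,"dy":-2.4,"dz":0,"turn":0.11},
    {"dx":0.6,"dy":-2.4,"dz":0,"turn":0.11},
    {"dx":0.6,"dy":-2.4,"dz":0,"turn":0.11},
    {"dx":0.6,"dy":-2.4,"dz":0,"turn":0.11},
    {"dx":0.5,"dy":-2.4,"dz":0,"turn":0.1},
    {"dx":0,"dy":0,"dz":-2,"turn":0},
    {"dx":0,"dy":0,"dz":-2,"turn":0}
  ]
}}

```text
time: 38.55
tool_pos: [0.5767, -0.0435, 0.2842]
tcp_rot: [1.445, 2.784, 0.002]
wrist_force: [-0.0, -0.1, -0.8]
width: 0.468
```

Emit:
{"fn": "jog_arm", "kwargs": {
  "motion": [
    {"dx":0,"dy":0,"dz":0,"turn":0},
    {"dx":0,"dy":0,"dz":0,"turn":0},
    {"dx":0,"dy":0,"dz":0,"turn":0}
  ]
}}

```text
time: 38.8
tool_pos: [0.5755, -0.0414, 0.2834]
tcp_rot: [1.441, 2.79, 0.001]
wrist_force: [-0.2, 0.6, 0.5]
width: 0.47
```

```bash
python3 -c "
from h import *
st()"
```

```text
38.8 [ 0.5755 -0.0414  0.2834] jaw 0.617 q [-0.11  0.05  1.75 -0.    1.34 -0.73] F [-0.2  0.6  0.5] M [-0.01  0.01 -0.02] w 0.47
```

Emit:
{"fn": "jog_arm", "kwargs": {
  "motion": [
    {"dx":0.05,"dy":0.05,"dz":-1,"turn":0.01},
    {"dx":0,"dy":0,"dz":-1.5,"turn":0},
    {"dx":0,"dy":0,"dz":-1.4,"turn":0},
    {"dx":0,"dy":0,"dz":-0.8,"turn":0},
    {"dx":0,"dy":0,"dz":-0.4,"turn":0},
    {"dx":0,"dy":0,"dz":0,"turn":0}
  ]
}}

```text
time: 39.3
tool_pos: [0.5751, -0.0407, 0.2305]
tcp_rot: [-1.426, -2.798, 0.001]
wrist_force: [-0.4, 0.5, -0.0]
width: 0.468
```

Emit:
{"fn": "jog_arm", "kwargs": {
  "motion": [
    {"dx":0,"dy":0,"dz":0,"turn":0},
    {"dx":0,"dy":0,"dz":0,"turn":0},
    {"dx":0,"dy":0,"dz":0,"turn":0},
    {"dx":0,"dy":0,"dz":0,"turn":0},
    {"dx":0,"dy":0,"dz":0,"turn":0},
    {"dx":0,"dy":0,"dz":0,"turn":0},
    {"dx":0,"dy":0,"dz":0,"turn":0}
  ],
  "fingers": 0.8
}}

```text
time: 39.88
tool_pos: [0.5763, -0.0409, 0.2325]
tcp_rot: [1.426, 2.797, 0.002]
wrist_force: [-0.0, 0.2, 5.1]
width: 0.156
```

Emit:
{"fn": "jog_arm", "kwargs": {
  "motion": [
    {"dx":0,"dy":0,"dz":0,"turn":-0.1},
    {"dx":0,"dy":0,"dz":0,"turn":-0.1},
    {"dx":0,"dy":0,"dz":0,"turn":-0.1},
    {"dx":0,"dy":0,"dz":0,"turn":-0.1},
    {"dx":0,"dy":0,"dz":0,"turn":-0.1},
    {"dx":0,"dy":0,"dz":0,"turn":-0.1}
  ]
}}

```text
time: 40.38
tool_pos: [0.5761, -0.041, 0.2325]
tcp_rot: [2.194, 2.246, 0.002]
wrist_force: [0.5, 0.1, 5.6]
width: 0.154
```

```bash
python3 -c "
from h import *
st()"
```

```text
40.38 [ 0.5761 -0.041   0.2325] jaw 0.023 q [-0.11  0.08  1.82 -0.    1.24 -0.14] F [0.5 0.1 5.6] M [0.06 0.08 0.22] w 0.154
```

Emit:
{"fn": "jog_arm", "kwargs": {
  "motion": [
    {"dx":0,"dy":0,"dz":0,"turn":-0.1},
    {"dx":0,"dy":0,"dz":0,"turn":-0.1},
    {"dx":0,"dy":0,"dz":0,"turn":-0.1},
    {"dx":0,"dy":0,"dz":0,"turn":-0.1},
    {"dx":0,"dy":0,"dz":0,"turn":-0.1},
    {"dx":0,"dy":0,"dz":0,"turn":-0.1},
    {"dx":0,"dy":0,"dz":0,"turn":-0.1},
    {"dx":0,"dy":0,"dz":0,"turn":-0.1}
  ]
}}

```text
time: 41.05
tool_pos: [0.5759, -0.0408, 0.2325]
tcp_rot: [2.897, 1.215, 0.002]
wrist_force: [-0.9, -0.7, 6.6]
width: 0.156
```

```bash
python3 -c "
from h import *
st()"
```

```text
41.05 [ 0.5759 -0.0408  0.2325] jaw -0.777 q [-0.11  0.08  1.82  0.    1.24  0.66] F [-0.9 -0.7  6.6] M [0.16 0.23 0.24] w 0.156
```

Emit:
{"fn": "jog_arm", "kwargs": {
  "motion": [
    {"dx":0,"dy":0,"dz":0,"turn":0},
    {"dx":0,"dy":0,"dz":0,"turn":0},
    {"dx":0,"dy":0,"dz":0,"turn":0},
    {"dx":0,"dy":0,"dz":0,"turn":0},
    {"dx":0,"dy":0,"dz":1,"turn":0},
    {"dx":0,"dy":0,"dz":2,"turn":0},
    {"dx":0,"dy":0,"dz":2,"turn":0},
    {"dx":0,"dy":0,"dz":2,"turn":0},
    {"dx":-2,"dy":0,"dz":1,"turn":0.1},
    {"dx":-3,"dy":0,"dz":0,"turn":0.1},
    {"dx":-3,"dy":0,"dz":0,"turn":0.1},
    {"dx":-3,"dy":0.2,"dz":0,"turn":0.1}
  ],
  "fingers": 4.0
}}

```text
time: 42.05
tool_pos: [0.4646, -0.0391, 0.3121]
tcp_rot: [2.588, 1.779, 0.001]
wrist_force: [-0.0, 0.2, 0.7]
width: 0.466
```

Emit:
{"fn": "jog_arm", "kwargs": {
  "motion": [
    {"dx":-2,"dy":0.2,"dz":0,"turn":0.12},
    {"dx":-1.4,"dy":0.2,"dz":0,"turn":0.12},
    {"dx":0,"dy":0,"dz":-2,"turn":0.12},
    {"dx":0,"dy":0,"dz":-3,"turn":0.1},
    {"dx":0,"dy":0,"dz":-3,"turn":0},
    {"dx":0,"dy":0,"dz":-3,"turn":0},
    {"dx":0,"dy":0,"dz":-3,"turn":0},
    {"dx":0,"dy":0,"dz":-3,"turn":0},
    {"dx":0,"dy":0,"dz":-2,"turn":0},
    {"dx":0,"dy":0,"dz":-1,"turn":0},
    {"dx":0,"dy":0,"dz":0,"turn":0},
    {"dx":0,"dy":0,"dz":0,"turn":0}
  ],
  "fingers": 0
}}

```text
time: 43.05
tool_pos: [0.4319, -0.035, 0.1119]
tcp_rot: [2.121, 2.317, 0.0]
wrist_force: [-0.3, -0.1, 0.4]
width: -0.004
```

Run:
```python
from h import *
st(); im,dep=snap("side","key"); im2,d2=snap("top","keytop")
a=cv2.resize(im[180:280,200:350],None,fx=4,fy=4,interpolation=cv2.INTER_CUBIC)
b=cv2.resize(im2[150:260,240:370],None,fx=3.6,fy=3.6,interpolation=cv2.INTER_CUBIC)
cv2.imwrite("pics/key2.png",a[:,:,::-1])
print((proj("side",[[.432,-.036,.061],[.437,-.085,.061],[.4418,-.1345,.061]])-[200,180])*4)
P=cloud("top",d2); m=(P[...,2]>.145)&(P[...,2]<.175)&(P[...,1]>-.15)&(P[...,1]<.05)&(P[...,0]>.53)&(P[...,0]<.66)
print("plate z",np.percentile(P[m][:,2],[10,50,90]))
```

```text
43.05 [ 0.4319 -0.035   0.1119] jaw 0.088 q [-0.14 -0.09  2.22 -0.    1.01 -0.23] F [-0.3 -0.1  0.4] M [-0.   -0.06  0.01] w -0.004
[[412.29184057 211.6039734 ]
 [438.03404397 183.34282088]
 [463.23209678 156.01449317]]
plate z [0.15454019 0.15924415 0.16339108]
```

View pics/key2.png

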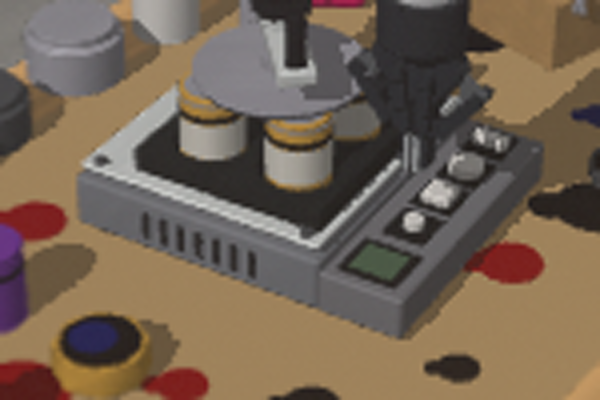

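View 8 shows the plate down on the tins, with its top at 0.159 m. The closed fingertips are at (423,168), above the power key at (413,221). Pressing power.

Emit:
{"fn": "jog_arm", "kwargs": {
  "motion": [
    {"dx":0,"dy":0,"dz":-2,"turn":0},
    {"dx":0,"dy":0,"dz":-1.5,"turn":0},
    {"dx":0,"dy":0,"dz":-1,"turn":0},
    {"dx":0,"dy":0,"dz":0,"turn":0},
    {"dx":0,"dy":0,"dz":-0.3,"turn":0},
    {"dx":0,"dy":0,"dz":-0.3,"turn":0},
    {"dx":0,"dy":0,"dz":-0.3,"turn":0},
    {"dx":0,"dy":0,"dz":0,"turn":0},
    {"dx":0,"dy":0,"dz":0,"turn":0}
  ]
}}

```text
time: 43.9
tool_pos: [0.4328, -0.0351, 0.0582]
tcp_rot: [2.12, 2.316, 0.002]
wrist_force: [1.5, -0.1, 2.3]
width: -0.001
```

Emit:
{"fn": "jog_arm", "kwargs": {
  "motion": [
    {"dx":0,"dy":0,"dz":-0.1,"turn":0},
    {"dx":0,"dy":0,"dz":-0.1,"turn":0},
    {"dx":0,"dy":0,"dz":0,"turn":0},
    {"dx":0,"dy":0,"dz":0,"turn":0}
  ]
}}

```text
time: 44.23
tool_pos: [0.4327, -0.0351, 0.056]
tcp_rot: [2.12, 2.316, 0.002]
wrist_force: [1.7, 0.4, 5.1]
width: -0.001
```

```bash
python3 -c "
from h import *
st()"
```

```text
44.23 [ 0.4327 -0.0351  0.056 ] jaw 0.088 q [-0.14 -0.01  2.27  0.    0.88 -0.23] F [1.7 0.4 5.1] M [-0.06 -0.33 -0.04] w -0.001
```

Emit:
{"fn": "jog_arm", "kwargs": {
  "motion": [
    {"dx":0,"dy":0,"dz":1,"turn":0},
    {"dx":0,"dy":0,"dz":2,"turn":0},
    {"dx":0.2,"dy":-2,"dz":0,"turn":0},
    {"dx":0.2,"dy":-2,"dz":0,"turn":0},
    {"dx":0,"dy":-1,"dz":0,"turn":0},
    {"dx":0,"dy":0,"dz":0,"turn":0},
    {"dx":0,"dy":0,"dz":-1,"turn":0},
    {"dx":0,"dy":0,"dz":-1,"turn":0},
    {"dx":0,"dy":0,"dz":0,"turn":0}
  ]
}}

```text
time: 44.98
tool_pos: [0.4327, -0.0836, 0.0622]
tcp_rot: [-2.118, -2.313, 0.004]
wrist_force: [-1.0, 0.1, -0.2]
width: -0.002
```

Emit:
{"fn": "jog_arm", "kwargs": {
  "motion": [
    {"dx":0,"dy":0,"dz":-0.3,"turn":0},
    {"dx":0,"dy":0,"dz":-0.3,"turn":0},
    {"dx":0,"dy":0,"dz":-0.2,"turn":0},
    {"dx":0,"dy":0,"dz":-0.2,"turn":0},
    {"dx":0,"dy":0,"dz":0,"turn":0},
    {"dx":0,"dy":0,"dz":0,"turn":0},
    {"dx":0,"dy":0,"dz":0,"turn":0}
  ]
}}

```text
time: 45.57
tool_pos: [0.4348, -0.0842, 0.0559]
tcp_rot: [-2.12, -2.316, 0.001]
wrist_force: [-5.9, 2.7, 9.8]
width: -0.002
```

Emit:
{"fn": "jog_arm", "kwargs": {
  "motion": [
    {"dx":0,"dy":0,"dz":1,"turn":0},
    {"dx":0,"dy":0,"dz":2,"turn":0},
    {"dx":0.3,"dy":-2,"dz":0,"turn":0},
    {"dx":0.3,"dy":-2,"dz":0,"turn":0},
    {"dx":0,"dy":-1,"dz":0,"turn":0},
    {"dx":0,"dy":0,"dz":0,"turn":0},
    {"dx":0,"dy":0,"dz":-1,"turn":0},
    {"dx":0,"dy":0,"dz":-1,"turn":0},
    {"dx":0,"dy":0,"dz":0,"turn":0},
    {"dx":0,"dy":0,"dz":0,"turn":0}
  ]
}}

```text
time: 46.4
tool_pos: [0.4398, -0.1337, 0.0634]
tcp_rot: [-2.118, -2.315, 0.002]
wrist_force: [0.2, -0.7, 0.3]
width: 0.0
```

Emit:
{"fn": "jog_arm", "kwargs": {
  "motion": [
    {"dx":0,"dy":0,"dz":-0.3,"turn":0},
    {"dx":0,"dy":0,"dz":-0.3,"turn":0},
    {"dx":0,"dy":0,"dz":-0.2,"turn":0},
    {"dx":0,"dy":0,"dz":-0.1,"turn":0},
    {"dx":0,"dy":0,"dz":0,"turn":0},
    {"dx":0,"dy":0,"dz":0,"turn":0},
    {"dx":0,"dy":0,"dz":0,"turn":0}
  ]
}}

```text
time: 46.98
tool_pos: [0.4417, -0.1346, 0.0566]
tcp_rot: [-2.122, -2.317, -0.001]
wrist_force: [-0.6, 2.5, 4.4]
width: -0.001
```

Emit:
{"fn": "jog_arm", "kwargs": {
  "motion": [
    {"dx":0,"dy":0,"dz":1,"turn":0},
    {"dx":0,"dy":0,"dz":2,"turn":0},
    {"dx":0,"dy":0,"dz":3,"turn":0},
    {"dx":0,"dy":0,"dz":4,"turn":0},
    {"dx":0,"dy":0,"dz":4,"turn":0},
    {"dx":0,"dy":0,"dz":4,"turn":0},
    {"dx":0,"dy":-3,"dz":2,"turn":0},
    {"dx":0,"dy":-4,"dz":0,"turn":0},
    {"dx":0,"dy":-4,"dz":0,"turn":0},
    {"dx":0,"dy":-4,"dz":0,"turn":0},
    {"dx":0,"dy":-3,"dz":0,"turn":0},
    {"dx":0,"dy":0,"dz":0,"turn":0}
  ]
}}

```text
time: 47.98
tool_pos: [0.4409, -0.3207, 0.2568]
tcp_rot: [2.124, 2.31, -0.005]
wrist_force: [0.4, -0.3, 0.4]
width: -0.002
```

Run:
```python
from h import *
st(); im,dep=snap("top","fin"); im2,d2=snap("side","finside")
cv2.imwrite("pics/fin2.png",cv2.resize(im[60:310,40:480],(792,450),interpolation=cv2.INTER_CUBIC)[:,:,::-1])
cv2.imwrite("pics/fin3.png",cv2.resize(im2[150:300,170:370],(800,600),interpolation=cv2.INTER_CUBIC)[:,:,::-1])
```

```text
47.98 [ 0.4409 -0.3207  0.2568] jaw 0.084 q [-0.67  0.    1.85 -0.    1.29 -0.76] F [ 0.4 -0.3  0.4] M [ 0.02 -0.04 -0.03] w -0.002
```

View pics/fin2.png

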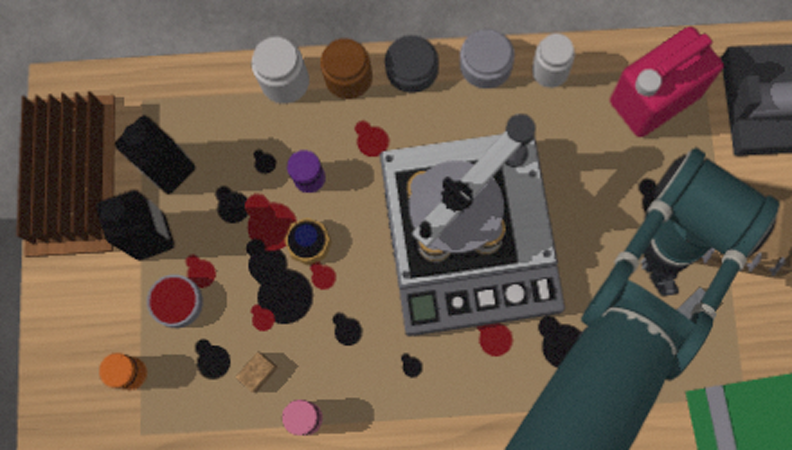

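View pics/fin3.png

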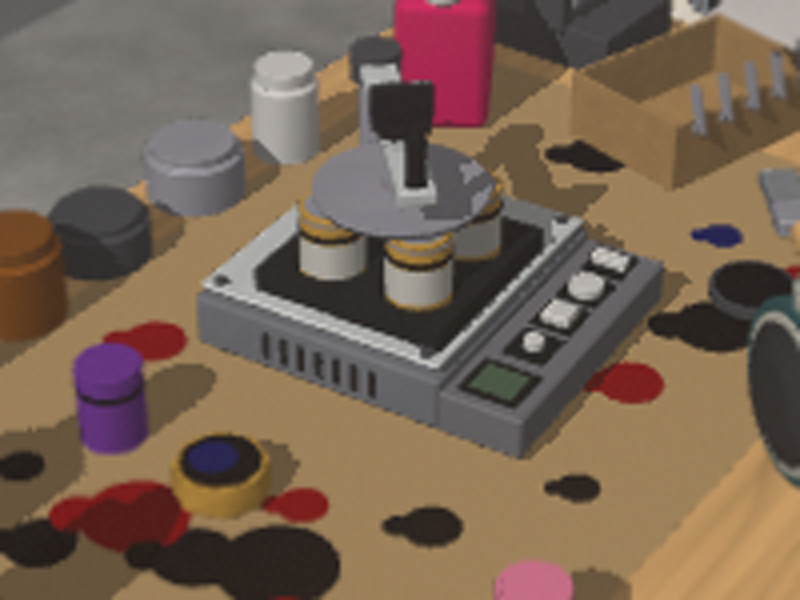

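The final views show the three tins clamped under the plate, no labelled tins left on the bench, the bystanders in place and the gripper clear. I'm handing the job in.

```bash
python3 -c "
from workcell import bot
print(bot.finish_job())"
```

```text
the job is handed in; nothing more can be done
None
```

The job is handed in at about 48 s of the 210 s allowed; no verdict was reported.

- **Tins:** Three labelled tins were present. I stood each one upright in its own tray pocket, and the lids measured 0.1515 m against the expected 0.151 m. The orange, pink and purple lookalikes were left alone.
- **Hold-down arm:** I swung it from about 1.36 rad to its stop, where the wrist force rose to about 16 N sideways.
- **Torque knob:** I turned it clockwise 4.1 rad, then regripped and turned it another 1.4 rad. During that last stretch the torque held at 0.22–0.24 N m, which means the clutch was slipping. The plate came down onto the lids, with its top at 0.159 m.
- **Keys:** I pressed power (5.1 N), timer (9.8 N) and start (4.4 N) in that order. Each went down 4.4–5 mm by the tool height. The stop key was not touched.

The last pictures show the tins clamped, the bench otherwise unchanged and the gripper clear of everything.

Two checks disagreed slightly. The side camera sat a few millimetres off the top camera, so I relied on the top view. My two fits of the shaker's position differed by 1–2 mm, which was within the pocket clearance. My first move call was also refused for its format, before anything moved.

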